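# Set out small finds for the record photograph

## Robot

A 7-joint arm with a two-finger parallel gripper is mounted at the origin on the work surface. World frame = base frame: x ahead of the robot, y to its left, z up, the work surface at z = 0. Lengths are in m, angles in degrees, forces in N, time in s.
With the tool pointing down it reaches from about 0.4 to 0.875 m from the base axis. Payload 4.4 kg.
Tool frame: the origin (TCP) lies on the centre line of the jaws, within the pads' length; the fingertips stand 14 mm ahead of it and the grasp point (between the pads) lies 5 mm behind it (r.tips_ahead is the distance from the TCP to the fingertips, in m); z points along the fingers, y is the direction in which the jaws open and shut (so a half turn about z gives the same grasp; the last joint's range is limited). The gripper opens to 85 mm and grips with 20 to 120 N. Pads are 22 mm wide; open, the fingers measure 114 mm over their backs; the gripper's body (76 mm by 85 mm) begins 54 mm behind the grasp point. The pads swing forward as they close: fully open they stand 13 mm farther back than shut.
Start: joints at [-69.03, 36.005, 2.206, 86.941, -1.547, 57.084, -1.146], TCP at [0.272, 0.59, 0.208] pointing down, gripper open.
Joint ranges: [-175.42, 175.42], [-21.48, 121.26], [-71.46, 75.88], [10.55, 141.38], [-63.04, 243.04], [13.31, 113.54], [-168.57, 168.57]. Speed limits (degrees/s): [147.25, 147.25, 180, 180, 180, 180, 180].

## Interface

Orientations are given as a 3x3 rotation matrix whose columns are the frame's x, y, z axes.
In Python, from rig import sensors, snapshot, camera_params, sign_off, r gives the robot as it stands.
- The arm moves only by the shell command python3 -m pendant 'ROWS' [FORCE]. ROWS is a JSON object of lists of equal length, an entry for each row: "xyz": the shift along the tool's x, y, z in units of 30 mm (1.0 is 30 mm), a list of three; "delta_rot": the turn, a rotation vector about the tool's x, y, z in units of 8 degrees (1.0 is 8 degrees), a list of three; "claw": the opening, from -1 (shut) to 1 (fully open), so that 0 is half open. In form: {"xyz": [[dx, dy, dz], ...], "delta_rot": [[wx, wy, wz], ...], "claw": [claw, ...]}. A call has 1 to 20 rows; each row shifts and turns the commanded pose from where the row before left it, along the tool's axes as they then stand; what a row does not reach is not made up. A row lasts 1/8 s, in which the tool goes at most 62.5 mm and 10.7 degrees, less where a joint would pass 70% of its speed; a pose out of reach is approached as far as the arm can. A call is refused whole if a number of a shift passes 1 or a number of a turn 1, either way. A call with a gripper value outside its range is refused whole. The fingers move at their own pace and stop on an object; FORCE is the grip in N (left out, the last holds). Time passes only in rows, so rows that do not move let the fingers close. It gives the time, the measured TCP pose, the force and the opening at its end, in the units of the state.
- sensors.state(): the state, without advancing time (a new reading comes with each control period).
- snapshot(name): name is "scene" or "side" or "wrist"; returns the picture (480x640x3 uint8, red, green, blue); there is no depth.
- camera_params(name): a dict with "mtx" (3x3 intrinsics, pixels), "k1" (the pictures are not rectified: a ray, as slopes to the right and down, at radius r is drawn at 1 + k1 r^2 times it, then the intrinsics apply), "world_to_cam" (4x4, takes a point from world to camera coordinates); the wrist camera has in their place "hand_eye" (4x4, takes a point from camera to tool coordinates, whose origin is the TCP and whose axes are the flange's). Camera axes: x right, y down, z forward; pixel columns grow to the right and rows downward; lengths in m; the calibration is good to about 2 mm. A picture is of the moment at which its call begins: read the wrist's pose just before it. camera_params takes no time and is no camera call.
- sign_off(): hands the job in, once; it reports no verdict.
The state is a dict: "t": time; "joints": joint angles; "dq": joint speeds; "joint_torque": joint torques, N m; "eef_pos": TCP position; "eef_rot": TCP orientation; "ft_force": force on the tool from outside, world axes, zero at the start; "wrist_torque": the same for the moment, N m; "opening": finger opening in m.
Only numpy, scipy, OpenCV 4.12 (cv2) and the standard library are available. Lean on these libraries where they do the work, as an engineer would, in place of code of your own. Each camera call takes 0.05 s, during which the arm holds its last target.

## Task

Set out the five small finds on the black board for their record photograph: the brass seal stands in the middle of the square block's top, the spindle whorl lies in the middle of the round block's top, and the stone axe-head lies in the middle of the long block's top, lengthwise along it. The jar stands upright on the board itself, midway between the square block and the round block, with its lid seated on it. Never tip the jar over, and leave the white hand microscope where it lies.

Things in the scene. Friction and masses are not known exactly. Their poses are not given: they have to be found in the camera images.
- board: Flat matt black square board, 340 x 340 mm, 4 mm thick, fixed to the table to the robot's left, turned by up to 0.4 rad. Origin: centre of its underside; x and y along its edges, z up. The three white blocks stand on it in a triangle with their centres at board (x, y) = (-60, -105), (-60, 105) and (115, 0) mm; which block is at which corner changes.
- square_block: White block with a square top, 60 x 60 mm, 30 mm high, fixed on the board (its top is 34 mm above the table). Origin: centre of its underside; z up.
- round_block: White round disc-shaped block, 64 mm diameter, 20 mm high, fixed on the board (its top is 24 mm above the table). Origin: centre of its underside; z up.
- long_block: White oblong block, 110 mm along its x axis, 56 mm along y, 25 mm high, fixed on the board (its top is 29 mm above the table). Origin: centre of its underside; z up.
- jar: Loose small open terracotta jar, 60 mm high, round. Foot 40 mm diameter; straight belly 52 mm diameter from 12 to 48 mm above the foot; then narrows to a rim of 44 mm outer, 36 mm inner diameter. About 120 g, starts upright on the table. Origin: centre of its underside; z along its axis, up.
- lid: Loose terracotta lid of the jar: from below, a plug 24 to 28 mm in diameter and 6 mm high, a disc 50 mm in diameter and 5 mm thick, and on top a round knob 16 mm in diameter and 18 mm high (29 mm in all). Starts knob up on the table, resting on its plug. Origin: centre of the plug's underside, z up. Seated on the jar, the plug is in the mouth and the disc rests on the rim: its origin is then 54 mm above the jar's.
- whorl: Loose spindle whorl: thick solid terracotta disc with rounded-off rims and a small dark dot (hole) in its top, 44 mm diameter, 20 mm high, about 45 g, lying flat. Origin: centre of its underside; z along its axis, up.
- seal: Loose brass stamp seal: square foot 36 x 36 mm, 12 mm high, a 24 mm square step up to 18 mm, and an upright square handle 14 x 14 mm up to 42 mm height, its sides parallel to the foot's. About 120 g, standing on its foot. Origin: centre of its underside; x and y along the foot's sides; z up.
- axe_head: Loose dark greenish-grey stone axe-head lying flat, 84 mm long along its x axis; body 34 mm wide (along y) and 22 mm high from x = -42 to 22 mm, then a flatter cutting end 44 mm wide, 12 mm thick (5 to 17 mm above the surface) out to x = 42 mm. About 130 g. Origin: on the underside at the middle of its length; z up.
- microscope: Bystander: white hand-held microscope lying on the table, about 118 mm long (its x axis), 58 mm wide and 32 mm high. Origin: on the underside, near the middle. Not to be moved.
Things that resemble listed ones, but are neither listed nor needed, are in the scene too. Leave any blue or purple look-alike of the lid alone.

How it is judged (in metres and radians):
At the end, for the whole second after the job is handed in: Seal, whorl and axe-head flat on square, round and long block, within 13 mm of centre, axe-head within 0.26 rad of lengthwise; jar upright on the board within 14 mm (each board axis) of midway between square and round; lid seated within 9 mm; tilts under 0.12 rad; all at rest (((x of long_block in the frame of board above 0.05 m and x of jar in the frame of board between -0.074 and -0.046 m and y of jar in the frame of board between -0.014 and 0.014 m) or (x of long_block in the frame of board below 0.05 m and y of long_block in the frame of board below 0 m and x of jar in the frame of board between 0.0135 and 0.0415 m and y of jar in the frame of board between 0.0385 and 0.0665 m) or (x of long_block in the frame of board below 0.05 m and y of long_block in the frame of board above 0 m and x of jar in the frame of board between 0.0135 and 0.0415 m and y of jar in the frame of board between -0.0665 and -0.0385 m)) and z of jar in the frame of board between 0 and 0.008 m and angle between each of jar, lid, whorl, seal, axe_head's own z axis and vertical below 0.12 rad and horizontal distance between lid and jar below 0.009 m and z of lid in the frame of jar between 0.05 and 0.058 m and horizontal distance between whorl and round_block below 0.013 m and z of whorl in the frame of round_block between 0.016 and 0.024 m and horizontal distance between seal and square_block below 0.013 m and z of seal in the frame of square_block between 0.026 and 0.034 m and horizontal distance between axe_head and long_block below 0.013 m and z of axe_head in the frame of long_block between 0.021 and 0.029 m and angle between the x axis of axe_head and the x axis of long_block, either way round below 0.26 rad and linear speed of each of jar, lid, whorl, seal, axe_head below 0.01 m/s and angular speed of each of jar, lid, whorl, seal, axe_head below 0.1 rad/s); the robot touches nothing.
It fails at once if the jar is tipped over (angle between jar's own z axis and vertical above 0.7 rad).
It fails at once if the hand microscope is moved by more than 20 mm (distance of microscope from where it was at the start of the episode above 0.02 m).
It also fails if it takes over 138 s, if anything falls off the work surface, if the arm or the gripper's body presses on something with over 40 N, if the wrist force passes 120 N, or if a joint passes its speed limit or range.

## Working session

There is one attempt and no reset: what is moved stays moved. The work goes in short steps, Python scripts to look and compute and a shell command to move; the robot and the scene stay as the last step left them, time stands still between calls to the robot, and variables do not carry over. Pictures are saved under pics/ and viewed, and the job is handed in when it is done.

```bash
ls; mkdir -p pics; python3 - <<'E'
from rig import sensors, snapshot, camera_params
import cv2
s=sensors.state();print(s)
for n in ["scene","side","wrist"]:
    im=snapshot(n);cv2.imwrite(f"pics/{n}0.png",im[:,:,::-1]);print(n,camera_params(n))
E
```

```text
pics
{'t': 0.0, 'joints': array([-69.0294958 ,  36.05884547,   2.20381987,  86.99711968,
        -1.54786786,  57.085731  ,  -1.14449214]), 'dq': array([-0.02266152, -0.02473633,  0.05225082, -0.04444144,  0.01253527,
       -0.02898763,  0.0272302 ]), 'joint_torque': array([ 1.08147735e-03, -5.63406730e+01,  1.22694690e+00, -1.93439466e+01,
        1.10954186e-02,  1.06222025e-02, -7.85118573e-06]), 'eef_pos': array([0.27172429, 0.58971682, 0.2073841 ]), 'eef_rot': array([[-9.08211388e-01,  4.18510986e-01, -7.93906992e-04],
       [ 4.18511738e-01,  9.08209632e-01, -1.78595194e-03],
       [-2.64065278e-05, -1.95428128e-03, -9.99998090e-01]]), 'ft_force': array([-0.12077098,  0.31912691, -0.12991258]), 'wrist_torque': array([-0.01379697, -0.02861117,  0.00474333]), 'opening': 0.08583669178780018}
scene {'mtx': array([[477.46065337,   0.        , 320.47832673],
       [  0.        , 477.46065337, 245.49813128],
       [  0.        ,   0.        ,   1.        ]]), 'k1': -0.1316562079761204, 'world_to_cam': array([[-0.21326031,  0.97688326,  0.01480354,  0.15229509],
       [ 0.7252461
[... 475 characters left out ...]
0.79575993,  0.1107833 ],
       [ 0.24277989,  0.75799819, -0.60538969,  0.69898672],
       [ 0.        ,  0.        ,  0.        ,  1.        ]])}
wrist {'mtx': array([[349.24285433,   0.        , 316.74861024],
       [  0.        , 349.24285433, 242.84146631],
       [  0.        ,   0.        ,   1.        ]]), 'k1': -0.04130396592163178, 'hand_eye': array([[ 7.98445947e-04, -9.46825296e-01, -3.21747139e-01,
         8.24410592e-02],
       [ 9.99999069e-01,  3.99824126e-04,  1.30500494e-03,
         1.02297088e-04],
       [-1.10696942e-03, -3.21747881e-01,  9.46824733e-01,
        -1.65932067e-01],
       [ 0.00000000e+00,  0.00000000e+00,  0.00000000e+00,
         1.00000000e+00]])}
```

View pics/scene0.png

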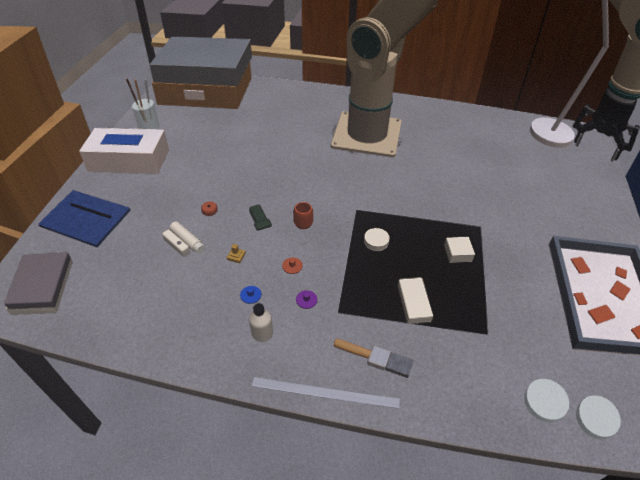

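View pics/side0.png

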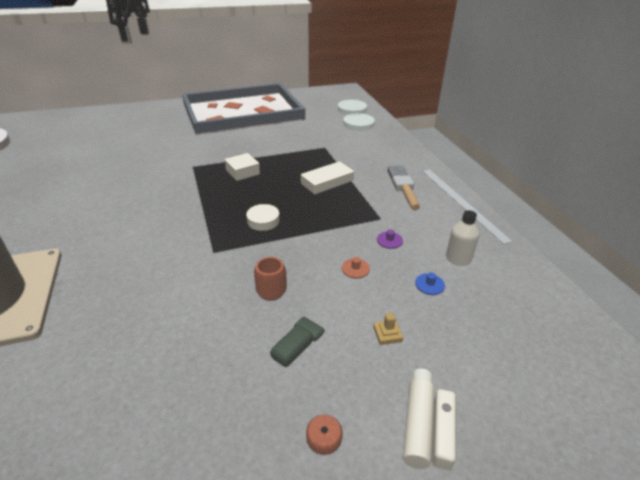

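View pics/wrist0.png

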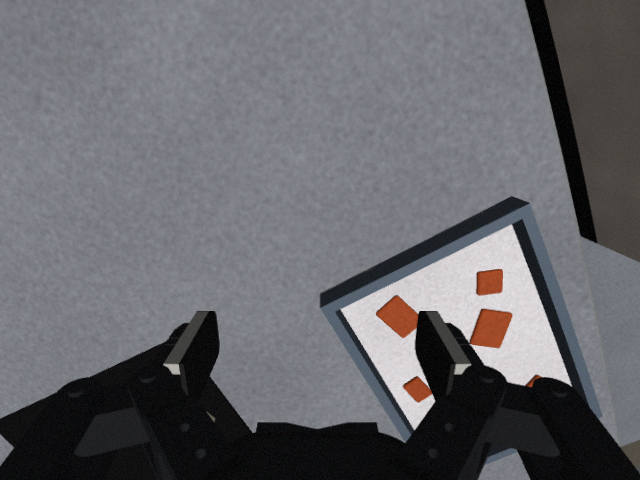

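```bash
cat > h.py <<'E'
import numpy as np, cv2
from rig import sensors, snapshot, camera_params
def ray(n,uv,pose=None):
    p=camera_params(n);K=p['mtx'];d=np.array([(uv[0]-K[0,2])/K[0,0],(uv[1]-K[1,2])/K[1,1]])
    x=d.copy()
    for _ in range(30): x=d/(1+p['k1']*(x@x))
    v=np.array([x[0],x[1],1])
    if n=='wrist':
        s=pose;H=p['hand_eye'];R=np.array(s['eef_rot']);t=np.array(s['eef_pos'])
        return t+R@H[:3,3], R@H[:3,:3]@v
    W=p['world_to_cam'];R=W[:3,:3];return -R.T@W[:3,3],R.T@v
def pz(n,uv,z,pose=None):
    o,d=ray(n,uv,pose);return o+d*(z-o[2])/d[2]
def proj(n,P,pose=None):
    p=camera_params(n);P=np.array(P,float)
    if n=='wrist':
        H=p['hand_eye'];R=np.array(pose['eef_rot']);t=np.array(pose['eef_pos'])
        c=H[:3,:3].T@(R.T@(P-t)-H[:3,3])
    else:
        W=p['world_to_cam'];c=W[:3,:3]@P+W[:3,3]
    x=c[:2]/c[2];x=x*(1+p['k1']*(x@x));K=p['mtx'];return np.array([K[0,0]*x[0]+K[0,2],K[1,1]*x[1]+K[1,2]])
def save(im,name,crop=None,f=1,grid=None):
    if crop: x0,y0,x1,y1=crop; im=im[y0:y1,x0:x1]
    else: x0=y0=0
    im=cv2.resize(np.ascontiguousarray(im[:,:,::-1]),None,fx=f,fy=f,interpolation=cv2.INTER_CUBIC)
    if grid:
        h,w=im.shape[:2]
        for u in range((x0//grid+1)*grid,x0+w//f,grid):
            cv2.line(im,((u-x0)*f,0),((u-x0)*f,6),(0,255,255),1);cv2.putText(im,str(u),((u-x0)*f-10,18),0,.35,(0,255,255),1)
        for v in range((y0//grid+1)*grid,y0+h//f,grid):
            cv2.line(im,(0,(v-y0)*f),(6,(v-y0)*f),(0,255,255),1);cv2.putText(im,str(v),(8,(v-y0)*f+4),0,.35,(0,255,255),1)
    cv2.imwrite('pics/'+name,im)
E
python3 - <<'E'
from h import *
im=cv2.imread('pics/scene0.png')[:,:,::-1]
save(im,'c1.png',(150,190,350,340),4,10)
save(im,'c2.png',(335,200,495,330),5,10)
im=cv2.imread('pics/side0.png')[:,:,::-1]
save(im,'c3.png',(180,140,380,250),4,10)
save(im,'c4.png',(240,220,460,470),3 and 2,20)
E
```

```text
(no output)
```

View pics/c1.png

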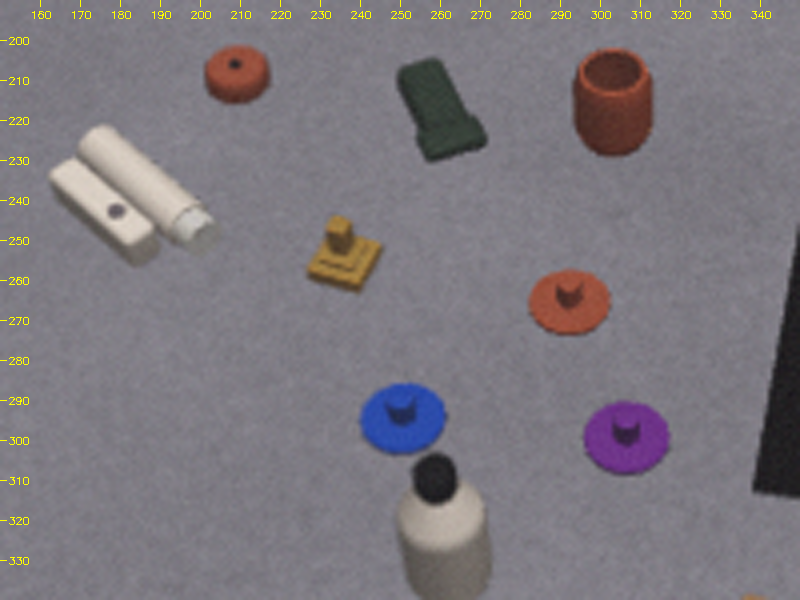

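View pics/c2.png

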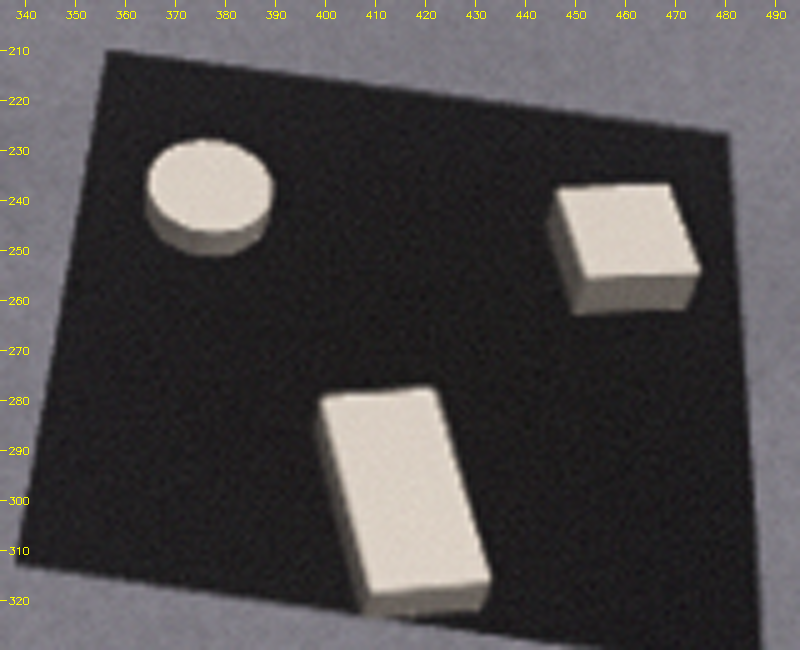

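View pics/c3.png

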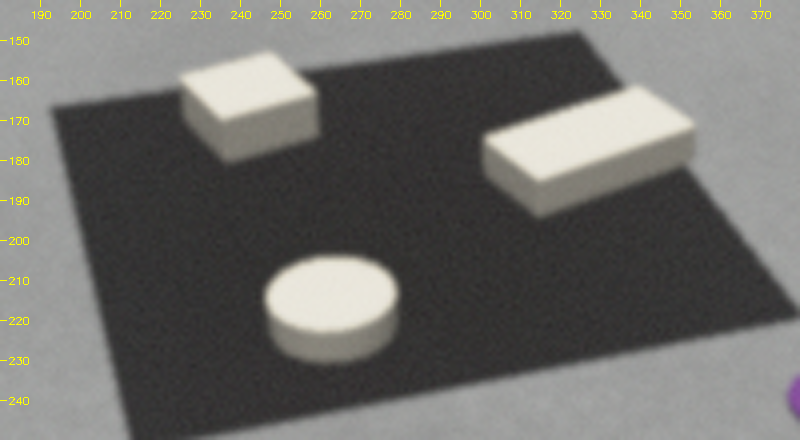

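View pics/c4.png

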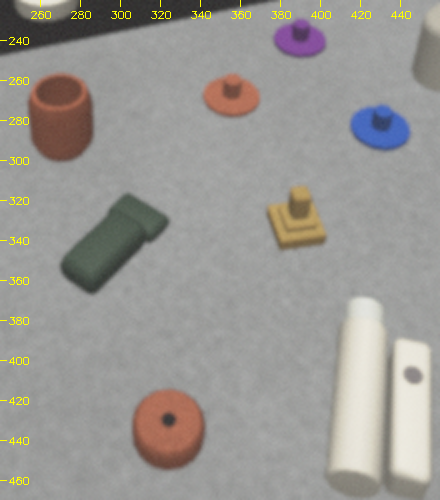

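```bash
python3 - <<'E'
from h import *
from scipy.optimize import least_squares
def m(n,uv,z): return np.round(pz(n,uv,z)*1000,1)[:2]
for n,l in {'scene':[(356,210),(481,226.5),(338,313),(487,332)],'side':[(193,167),(324,148),(380,219),(212,251)]}.items():
    print(n,[m(n,p,.004) for p in l])
print('long scene',[m('scene',p,.029) for p in [(399,279.5),(422,277.5),(433,315.5),(409,318)]])
print('long side',[m('side',p,.029) for p in [(301,174.5),(338,161.5),(353,171),(315,185)]])
print('sq scene',[m('scene',p,.034) for p in [(446.5,237.5),(469,237),(475,253.5),(452.5,255.5)]])
print('sq side',[m('side',p,.034) for p in [(225.5,159),(247,153),(259,163),(236.5,170.5)]])
print('round scene',[m('scene',p,.024) for p in [(376.8,237)]],m('side',(263.3,214),.024))
print('whorl',m('scene',(208.7,206),.020),m('side',(324,429),.020))
print('lid disc',m('scene',(292.3,265.2),.011),m('side',(356,268.5),.011), 'knobtop',m('scene',(292.3,262),.029),m('side',(356,258.5),.029))
print('jar rim',m('scene',(303.2,207.8),.060),m('side',(270.5,270.5),.06))
print('seal top',m('scene',(234.5,246),.042),m('side',(390,318),.042))
print('seal foot',[m('scene',p,.012) for p in [(227,257),(240,261),(245.5,250.5)]],[m('side',p,.012) for p in [(374,322),(382,333.5),(402.5,330)]])
print('axe scene',[m('scene',p,.022) for p in [(250,208),(259,204.5)]],[m('scene',p,.017) for p in [(271.5,223),(257,228)]])
print('axe side',[m('side',p,.022) for p in [(272,351.5),(286,360.5)]],[m('side',p,.017) for p in [(302.5,318.5),(322.5,328.5)]])
E
```

```text
scene [array([365.6,  23.1]), array([349.6, 363.4]), array([706.1,  38.7]), array([684.5, 375.2])]
side [array([351.5, 354. ]), array([684.2, 368.4]), array([700.3,  33.2]), array([363.5,  23.3])]
long scene [array([599.5, 162.4]), array([581.5, 215.2]), array([683.6, 247.7]), array([701.6, 195.8])]
long side [array([580.7, 208.5]), array([680.1, 244.5]), array([698.7, 192.5]), array([598.3, 156.7])]
sq scene [array([442.4, 266.6]), array([427.2, 323.8]), array([480.7, 339.1]), array([500.1, 283.6])]
sq side [array([427.4, 316.4]), array([480.3, 333.5]), array([498.8, 276.8]), array([444.2, 255.4])]
round scene [array([471.7,  92.9])] [471.7  86.1]
whorl [ 457. -366.] [ 457.8 -366.7]
lid disc [599.2 -95.3] [ 597.6 -101.6] knobtop [603.8 -93.6] [598.5 -96. ]
jar rim [ 447.1 -104.6] [ 446.2 -119.6]
seal top [ 597.1 -240.3] [ 593.7 -246.7]
seal foot [array([ 611.2, -258.7]), array([ 616.1, -223.2]), array([ 580.5, -220.8])] [array([ 581.2, -223.5]), array([ 584.1, -247.3]), array([ 616.1, -249.7])]
axe scene [array([ 441.4, -253.2]), array([ 422.9, -233.7])] [array([ 478. , -182.8]), array([ 503.9, -214.3])]
axe side [array([ 421.2, -241.2]), array([ 436.4, -261.1])] [array([ 478. , -190.9]), array([ 501.3, -217.8])]
```

```bash
python3 -m pendant '{"xyz":[[0,0,0],[0,0,0],[0,0,0],[0,0,0],[0,0,0],[0,0,0],[0,0,0],[0,0,0],[0,0,0]],"delta_rot":[[0,0,1],[0,0,1],[0,0,1],[0,0,1],[0,0,1],[0,0,1],[0,0,1],[0,0,1],[0,0,0.16]],"claw":[1,1,1,1,1,1,1,1,1]}' 40; python3 -c "
from rig import *
s=sensors.state();print(s['joints'],s['eef_rot'],r.tips_ahead)"
```

```text
t: 1.27
eef_pos: [0.2717, 0.5902, 0.2079]
eef_rot: [[-0.0, 1.0, -0.0], [1.0, 0.0, -0.001], [-0.001, -0.0, -1.0]]
ft_force: [0.9, -0.1, 0.0]
opening: 0.0853
[-79.43262741  37.36619333  20.20451419  87.3080674  -14.30414932
  57.92808495 -55.40373752] [[-9.51693579e-05  9.99999988e-01 -1.25629814e-04]
 [ 9.99999671e-01  9.50680666e-05 -8.06027543e-04]
 [-8.06015590e-04 -1.25706482e-04 -9.99999667e-01]] 0.014
```

```bash
python3 -m pendant '{"xyz":[[-1,0.3,0],[-1,0.3,0],[-1,0.3,0],[-1,0.3,0],[-1,0.3,0],[-1,0.3,0],[-1,0.3,0],[-1,0.3,0],[-1,0.3,0],[-1,0.3,0],[-1,0.3,0],[-1,0.3,0],[-1,0.3,0],[-1,0.3,0],[-1,0.3,0],[-1,0.3,0],[-1,0.3,0],[-1,0.3,0],[-1,0.3,0],[-1,0.3,0]],"delta_rot":[[0,0,0],[0,0,0],[0,0,0],[0,0,0],[0,0,0],[0,0,0],[0,0,0],[0,0,0],[0,0,0],[0,0,0],[0,0,0],[0,0,0],[0,0,0],[0,0,0],[0,0,0],[0,0,0],[0,0,0],[0,0,0],[0,0,0],[0,0,0]],"claw":[1,1,1,1,1,1,1,1,1,1,1,1,1,1,1,1,1,1,1,1]}'; python3 -m pendant '{"xyz":[[-1,0,0],[-1,0,0],[-1,0,0],[0,0,0]],"delta_rot":[[0,0,0],[0,0,0],[0,0,0],[0,0,0]],"claw":[1,1,1,1]}'; python3 - <<'E'
from h import *
s=sensors.state();print(s['joints'],s['eef_pos'])
im=snapshot('wrist');save(im,'w1.png')
np.save('w1.npy',dict(p=s['eef_pos'],R=s['eef_rot']),allow_pickle=True)
E
```

```text
t: 3.78
eef_pos: [0.4521, -0.0107, 0.2084]
eef_rot: [[-0.002, 1.0, 0.0], [1.0, 0.002, 0.0], [0.0, 0.0, -1.0]]
ft_force: [0.5, 0.0, 0.9]
opening: 0.0856
t: 4.28
eef_pos: [0.4516, -0.1022, 0.2085]
eef_rot: [[0.003, 1.0, 0.001], [1.0, -0.003, -0.001], [-0.001, 0.001, -1.0]]
ft_force: [-0.4, 0.6, 0.2]
opening: 0.085
[ -8.77035763  22.36420108  24.61923757 116.15171751 -13.09796115
  44.04705284  23.50859912] [ 0.45160799 -0.10220761  0.20851142]
```

View pics/w1.png

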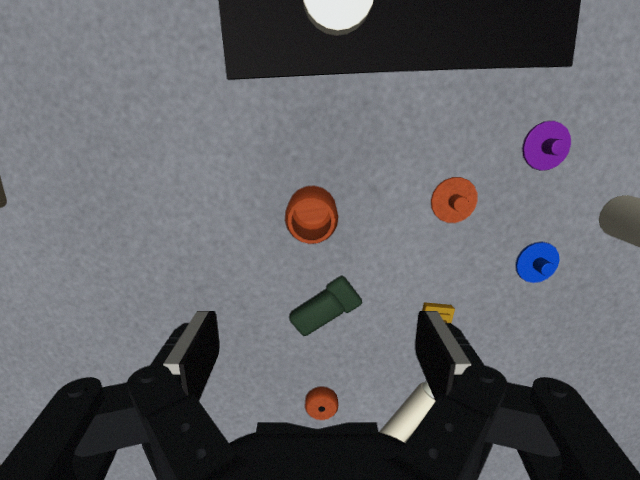

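```bash
python3 - <<'E'
from h import *
im=cv2.imread('pics/w1.png')[:,:,::-1]
save(im,'w1c.png',(270,160,470,310),4,10)
save(im,'w1d.png',(280,270,480,420),4,10)
E
```

```text
(no output)
```

View pics/w1c.png

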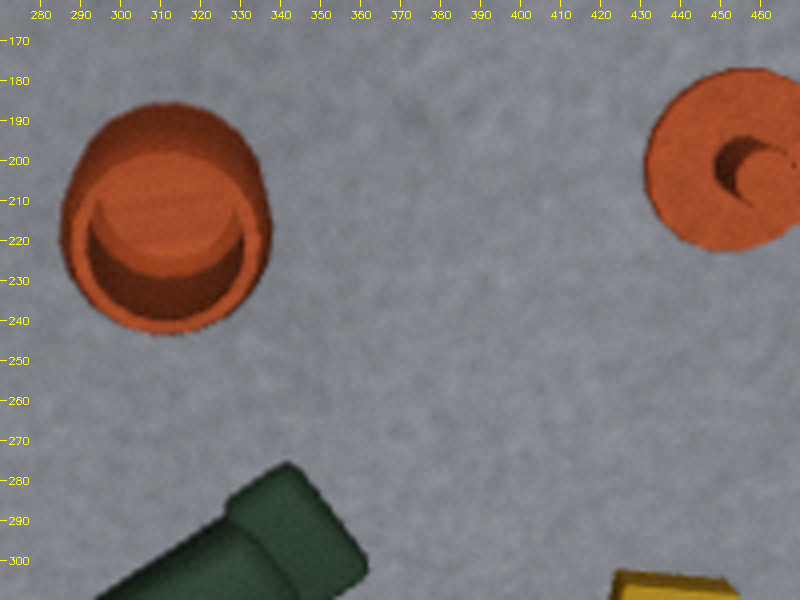

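View pics/w1d.png

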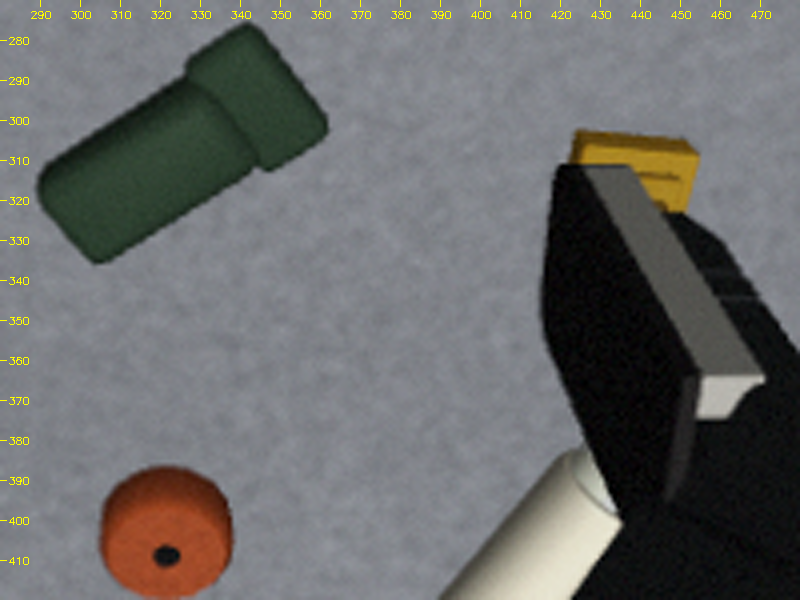

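```bash
cat >> h.py <<'E'
def ld(f):
    d=np.load(f,allow_pickle=True).item();return dict(eef_pos=d['p'],eef_rot=d['R'])
E
python3 - <<'E'
from h import *
s=ld('w1.npy')
def m(uv,z): return np.round(pz('wrist',uv,z,s)*1000,1)[:2]
print('jar',m((311.5,220.3),.06),'side',pz('side',(270.5,265),.06)[:2])
print('lid disc',m((454.2,200),.011),'knob',m((461,202),.029))
print('whorl dot',m((321.5,408.5),.02),m((320.7,404),.02))
print('axe butt',m((289.5,316),.011),m((304.5,335.5),.011),'blade',m((342,275.5),.017),m((361.5,302),.017),m((346,312.5),.01))
print('seal foot',m((424,303),.012),m((453.5,308.5),.012))
print('board corner',m((228,79),.004),m((572,66),.004))
print('round bottom edge pts',m((338,34),.004))
E
```

```text
jar [ 447.4 -104. ] side [ 0.44873257 -0.10699612]
lid disc [598.3 -95.1] knob [598.3 -93.4]
whorl dot [ 457.9 -366.1] [ 456.8 -358.6]
axe butt [ 419.7 -234.4] [ 437.1 -261.5] blade [ 480.3 -179.4] [ 503.5 -212.7] [ 486.7 -230.5]
seal foot [ 577.6 -217.2] [ 613.6 -224.8]
board corner [366.   23.9] [704.   38.2]
round bottom edge pts [472.7  62.7]
```

```bash
python3 -m pendant '{"xyz":[[-0.06,-0.14,0],[0,0,1],[0,0,1],[0,0,1],[0,0,1],[0,0,1],[0,0,0.9],[0,0,0],[0,0,0],[0,0,0],[0,0,0],[0,0,0],[0,0,0],[0,0,0],[0,0,0]],"delta_rot":[[0,0,0],[0,0,0],[0,0,0],[0,0,0],[0,0,0],[0,0,0],[0,0,0],[0,0,0],[0,0,0],[0,0,0],[0,0,0],[0,0,0],[0,0,0],[0,0,0],[0,0,0]],"claw":[1,1,1,1,1,1,1,1,-1,-1,-1,-1,-1,-1,-1]}' 30
```

```text
t: 6.2
eef_pos: [0.448, -0.1014, 0.0326]
eef_rot: [[0.0, 1.0, 0.002], [1.0, -0.0, 0.0], [0.0, 0.002, -1.0]]
ft_force: [-1.9, 0.5, 8.0]
opening: 0.0423
```

```bash
python3 - <<'E'
from h import *
s=sensors.state();print(s['opening'],s['ft_force'],s['eef_pos'])
save(snapshot('side'),'s2.png',(200,180,360,300),5)
E
```

```text
0.042335206700112676 [-1.87506466  0.45340682  8.01905008] [ 0.44803032 -0.10144484  0.03256266]
```

View pics/s2.png

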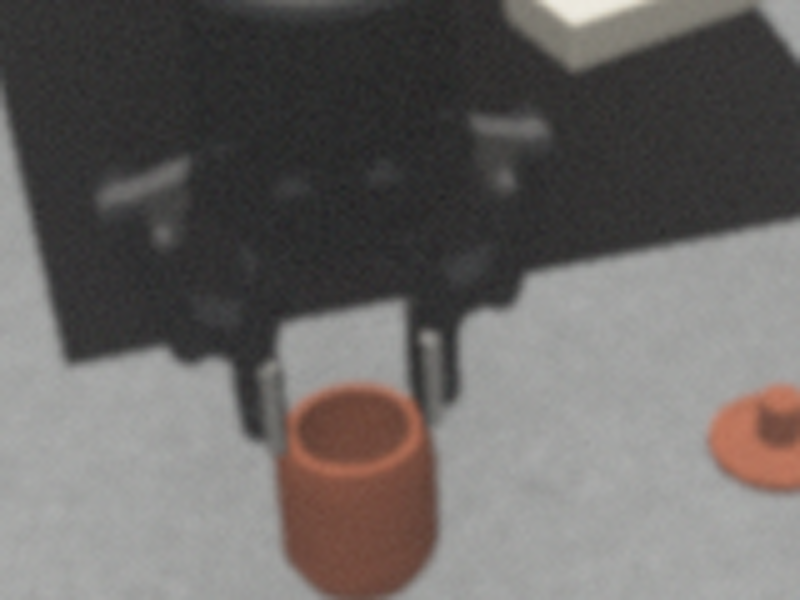

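```bash
python3 - <<'E'
from h import *
for P in [(.448,-.1014,.0326),(.448,-.1014,.0186),(.474,-.1014,.0186),(.474,-.104,.06),(.448,-.104,.06),(.448,-.104,0)]:
    print(P,proj('side',P),(proj('side',P)-[200,180])*5, proj('scene',P))
save(snapshot('scene'),'s3.png',(220,140,380,260),5,10)
E
```

```text
(0.448, -0.1014, 0.0326) [270.31795958 275.55508286] [351.58979791 477.7754143 ] [304.42128046 215.84715527]
(0.448, -0.1014, 0.0186) [270.80313798 281.83191705] [354.01568988 509.15958526] [304.47393511 219.64924761]
(0.474, -0.1014, 0.0186) [286.26743412 278.80953942] [431.3371706  494.04769709] [302.11049618 226.57058387]
(0.474, -0.104, 0.06) [285.73330334 260.89795425] [428.66651669 404.48977124] [300.89034131 214.98877892]
(0.448, -0.104, 0.06) [269.66153406 263.87343953] [348.30767028 419.36719763] [303.33052066 208.06355041]
(0.448, -0.104, 0) [271.74722983 291.0133019 ] [358.73614915 555.06650948] [303.59110164 224.44694459]
```

View pics/s3.png

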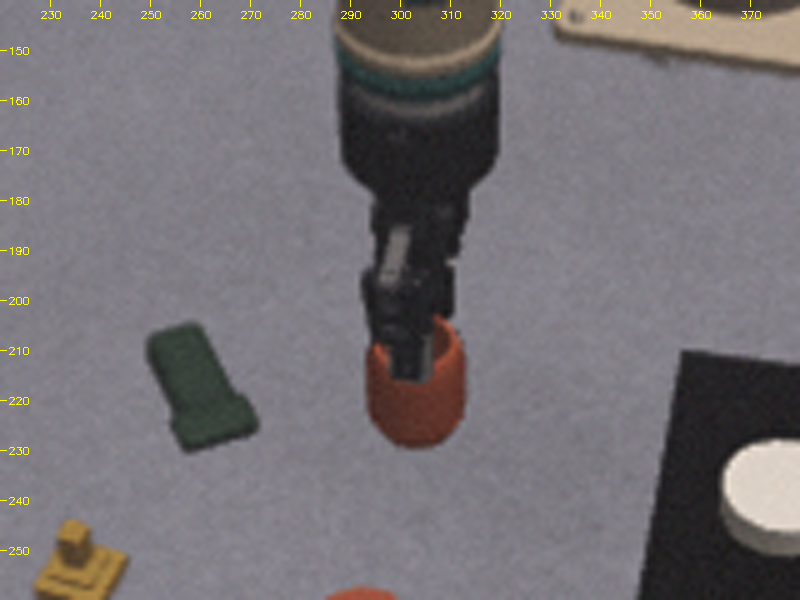

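```bash
python3 - <<'E'
from h import *
s=sensors.state();R=s['eef_rot'];p=s['eef_pos']
for z in (0.014,0,-.02,-.04): print(z,[proj('wrist',p+R@np.array([x,.0425,z]),s).round() for x in(-.011,.011)],[proj('wrist',p+R@np.array([x,.021,z]),s).round() for x in(-.011,.011)])
im=snapshot('wrist');save(im,'w2.png')
print(sensors.state()['ft_force'])
E
```

```text
0.014 [array([389., 297.]), array([392., 261.])] [array([352., 297.]), array([353., 261.])]
0 [array([394., 309.]), array([398., 272.])] [array([355., 309.]), array([356., 272.])]
-0.02 [array([403., 330.]), array([407., 289.])] [array([359., 330.]), array([361., 289.])]
-0.04 [array([414., 355.]), array([419., 310.])] [array([364., 356.]), array([366., 311.])]
[-1.58924248  1.24271984  7.2447179 ]
```

View pics/w2.png

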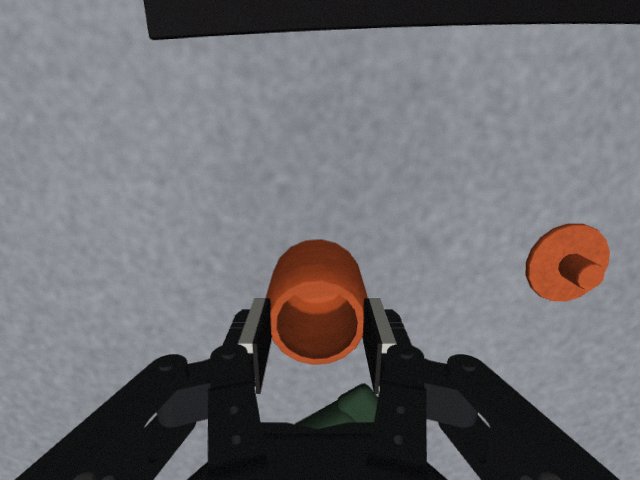

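```bash
python3 -m pendant '{"xyz":[[0,0,0],[0,0,0],[0,0,0],[0,0,0]],"delta_rot":[[0,0,0],[0,0,0],[0,0,0],[0,0,0]],"claw":[1,1,1,1]}'; python3 - <<'E'
from h import *
from rig import r
print([a for a in dir(r) if a[0]!='_'])
s=sensors.state();print(s['eef_pos'],s['ft_force'])
save(snapshot('side'),'s4.png',(200,180,360,300),5,10)
save(snapshot('scene'),'s5.png',(220,140,380,260),5,10)
E
```

```text
t: 6.85
eef_pos: [0.4475, -0.1015, 0.0313]
eef_rot: [[0.0, 1.0, -0.0], [1.0, -0.0, 0.0], [0.0, -0.0, -1.0]]
ft_force: [-0.3, -0.2, 0.3]
opening: 0.0853
['PlanningError', 'tips_ahead']
[ 0.44753976 -0.10148582  0.03125926] [-0.33217723 -0.19892101  0.2624657 ]
```

View pics/s4.png

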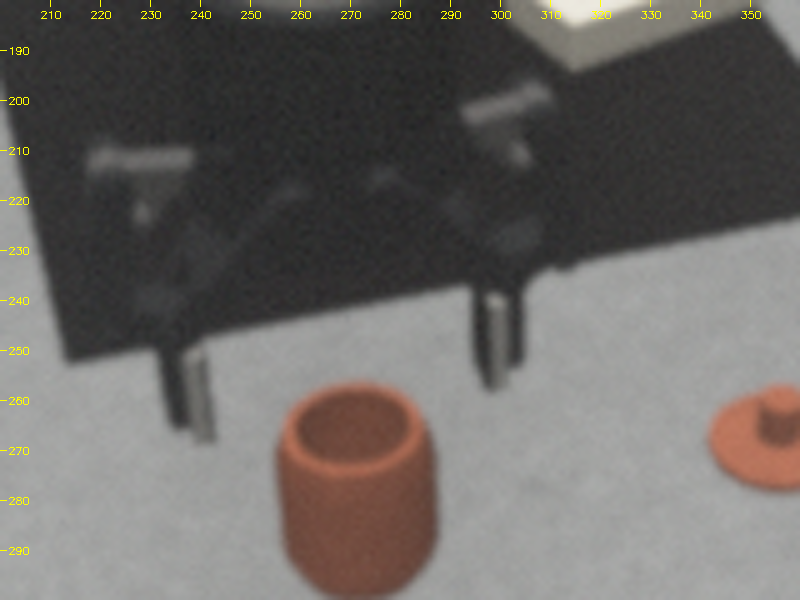

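View pics/s5.png

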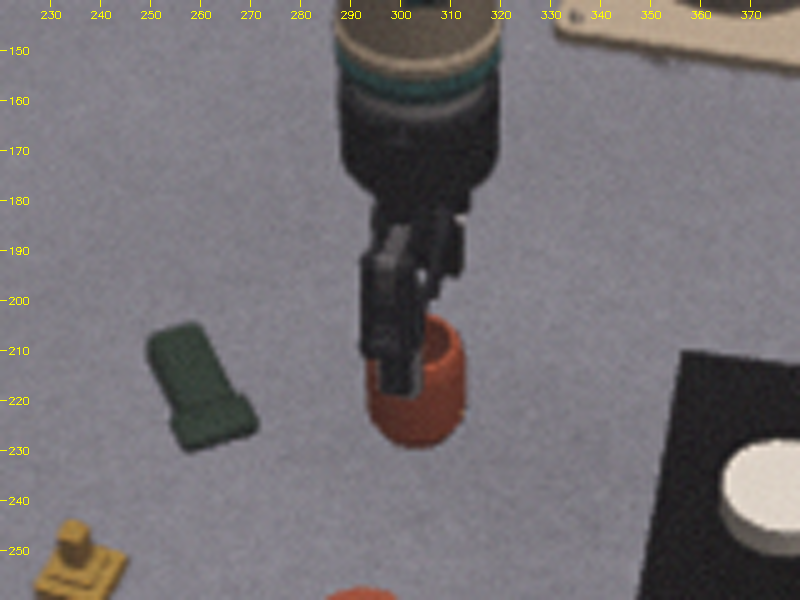

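```bash
python3 - <<'E'
from h import *
o1,d1=ray('side',(298.5,257.5));o2,d2=ray('scene',(299.5,219))
A=np.stack([d1,-d2],1);t=np.linalg.lstsq(A,o2-o1,rcond=None)[0];print(o1+d1*t[0],o2+d2*t[1])
E
```

```text
[ 0.49487889 -0.1046571   0.06275262] [ 0.49283506 -0.10283926  0.06425936]
```

```bash
python3 -m pendant '{"xyz":[[0,0,0.6],[0,0,0.6],[0,0,0],[0,0,0],[0,0,0],[0,0,0],[0,0,0],[0,0,0],[0,0,0]],"delta_rot":[[0,0,0],[0,0,0],[0,0,0],[0,0,0],[0,0,0],[0,0,0],[0,0,0],[0,0,0],[0,0,0]],"claw":[1,1,1,-1,-1,-1,-1,-1,-1]}' 30;  python3 - <<'E'
from h import *
s=sensors.state();print(s['eef_pos'],s['ft_force'])
save(snapshot('side'),'s6.png',(200,180,360,300),5,10)
E
```

```text
t: 8.07
eef_pos: [0.4481, -0.1016, -0.0037]
eef_rot: [[0.001, 1.0, 0.002], [1.0, -0.001, -0.0], [-0.0, 0.002, -1.0]]
ft_force: [-0.6, -0.1, 5.0]
opening: 0.0502
[ 0.44813419 -0.10162936 -0.00371484] [-0.5591029  -0.13237896  4.99336977]
```

View pics/s6.png

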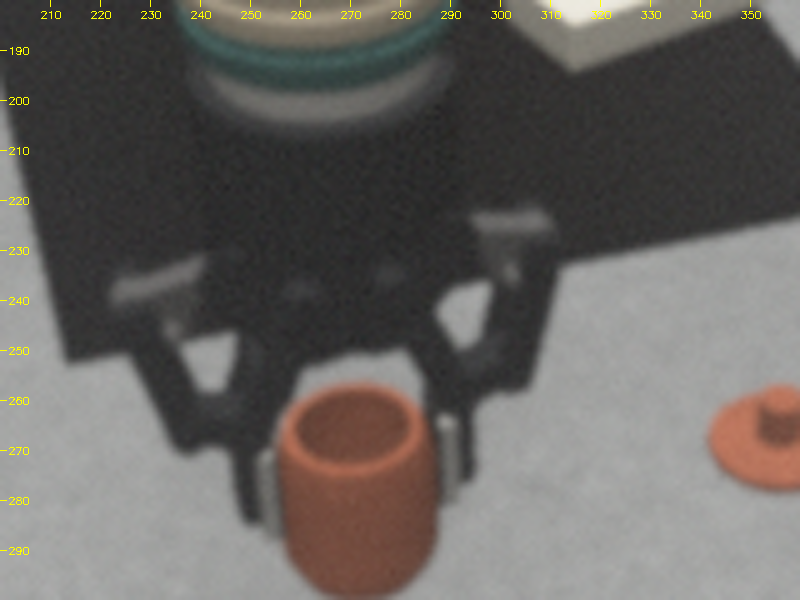

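```bash
python3 -m pendant '{"xyz":[[0,0,-0.5],[0,0,-0.7],[0,0,-0.7],[0.6,0.17,0],[1,0.1,0],[1,0.1,0],[1,0.1,0],[1,0.1,0],[1,0.1,0],[1,0,0],[1,0,0],[1,0,0],[1,0,0],[0.5,0,0],[0,0,0],[0,0,0]],"delta_rot":[[0,0,0],[0,0,0],[0,0,0],[0,0,0],[0,0,0],[0,0,0],[0,0,0],[0,0,0],[0,0,0],[0,0,0],[0,0,0],[0,0,0],[0,0,0],[0,0,0],[0,0,0],[0,0,0]],"claw":[-1,-1,-1,-1,-1,-1,-1,-1,-1,-1,-1,-1,-1,-1,-1,-1]}';  python3 - <<'E'
from h import *
s=sensors.state()
np.save('w3.npy',dict(p=s['eef_pos'],R=s['eef_rot']),allow_pickle=True)
save(snapshot('wrist'),'w3.png')
save(snapshot('scene'),'s7.png',(340,130,500,250),5,10)
E
```

```text
t: 10.12
eef_pos: [0.4679, 0.1998, 0.0525]
eef_rot: [[0.002, 1.0, 0.0], [1.0, -0.002, -0.001], [-0.001, 0.0, -1.0]]
ft_force: [0.4, -0.0, -0.9]
opening: 0.0501
```

View pics/w3.png

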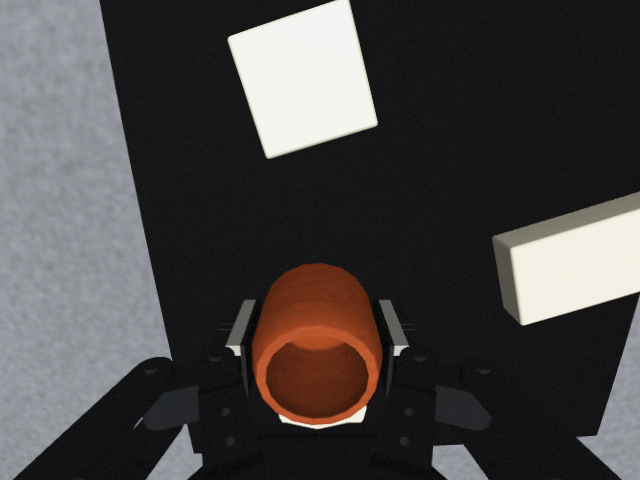

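View pics/s7.png

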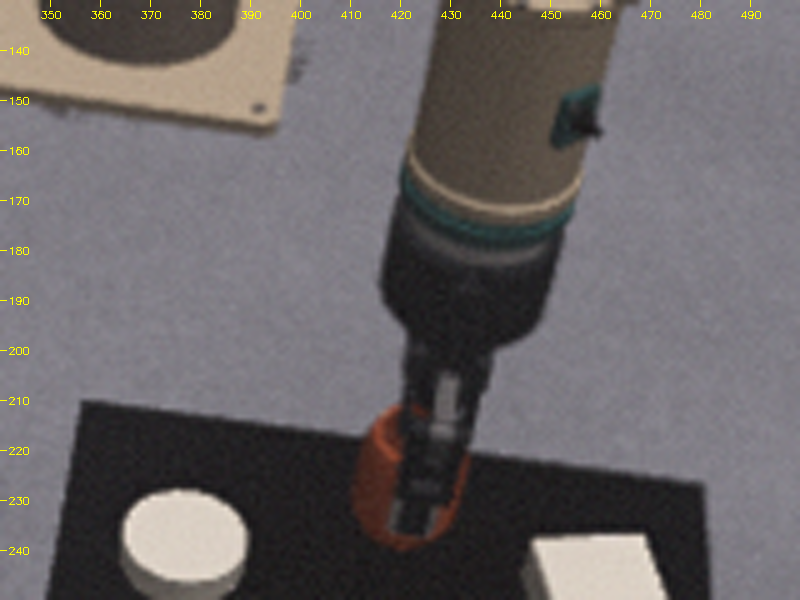

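```bash
python3 - <<'E'
from h import *
s=ld('w3.npy')
c=[pz('wrist',u,.034,s)[:2]*1000 for u in [(228,38),(350,0),(377,125),(268,158)]]
print(np.round(c,1),np.mean(c,0))
print('sq c from scene',pz('scene',(460.7,245.8),.034))
dz=s['eef_pos'][2]+.0037
print(proj('wrist',(.4674,.1975,.06+dz),s),proj('wrist',(.4674,.1975,dz),s))
print(pz('wrist',(317,375),.06+dz,s))
print(pz('wrist',(521,324),.029,s),pz('wrist',(510,248),.029,s),pz('wrist',(598,434),.004,s))
E
```

```text
[[426.9 322.3]
 [484.  337.8]
 [498.9 282.7]
 [443.5 266.5]] [463.31201054 302.35932148]
sq c from scene [0.46284956 0.30314082 0.034     ]
[313.48300963 376.86522602] [314.53964804 298.02990198]
[0.46865986 0.19831909 0.11617137]
[0.59784631 0.16403913 0.029     ] [0.58123183 0.21517972 0.029     ] [0.70470754 0.03995677 0.004     ]
```

```bash
python3 -m pendant '{"xyz":[[0,0,0.6],[0,0,0.6],[0,0,0.4],[0,0,0.1],[0,0,0],[0,0,0]],"delta_rot":[[0,0,0],[0,0,0],[0,0,0],[0,0,0],[0,0,0],[0,0,0]],"claw":[-1,-1,-1,-1,-1,-1]}'
```

```text
t: 10.98
eef_pos: [0.4682, 0.2016, 0.0018]
eef_rot: [[0.0, 1.0, 0.001], [1.0, -0.0, 0.0], [0.0, 0.001, -1.0]]
ft_force: [0.0, 0.8, -1.6]
opening: 0.0506
```

```bash
python3 -m pendant '{"xyz":[[0,0,0.06],[0,0,0],[0,0,0]],"delta_rot":[[0,0,0],[0,0,0],[0,0,0]],"claw":[-1,-1,-1]}'; python3 - <<'E'
from h import *
save(snapshot('side'),'s8.png',(180,120,380,250),4,10)
E
```

```text
t: 11.35
eef_pos: [0.4682, 0.2018, 0.0003]
eef_rot: [[0.0, 1.0, 0.001], [1.0, -0.0, 0.001], [0.001, 0.001, -1.0]]
ft_force: [-1.2, 0.4, 5.1]
opening: 0.0504
```

View pics/s8.png

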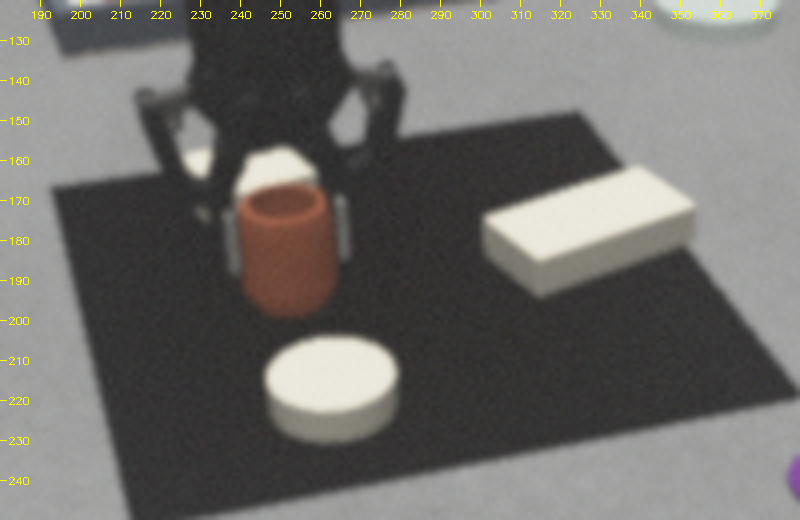

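```bash
python3 -m pendant '{"xyz":[[0,0,0],[0,0,0],[0,0,0],[0,0,-0.5],[0,0,-1],[0,0,-1],[0,0,-1],[0,0,-1],[-1,0.44,-0.5],[-1,0.44,0],[-1,0.44,0],[-1,0.44,0],[-1,0.44,0],[-1,0.44,0],[-1,0.44,0],[-1,0.44,0],[-1,0.44,0],[-0.83,0.37,0],[0,0,0],[0,0,0]],"delta_rot":[[0,0,0],[0,0,0],[0,0,0],[0,0,0],[0,0,0],[0,0,0],[0,0,0],[0,0,0],[0,0,0],[0,0,0],[0,0,0],[0,0,0],[0,0,0],[0,0,0],[0,0,0],[0,0,0],[0,0,0],[0,0,0],[0,0,0],[0,0,0]],"claw":[1,1,1,1,1,1,1,1,1,1,1,1,1,1,1,0,-0.2,-0.2,-0.2,-0.2]}';  python3 - <<'E'
from h import *
s=sensors.state()
np.save('w4.npy',dict(p=s['eef_pos'],R=s['eef_rot']),allow_pickle=True)
save(snapshot('wrist'),'w4.png')
save(snapshot('side'),'s9.png',(180,120,380,250),4,10)
E
```

```text
t: 13.9
eef_pos: [0.5971, -0.0925, 0.1498]
eef_rot: [[0.0, 1.0, -0.001], [1.0, -0.0, 0.001], [0.001, -0.001, -1.0]]
ft_force: [0.1, -0.2, 0.3]
opening: 0.034
```

View pics/w4.png

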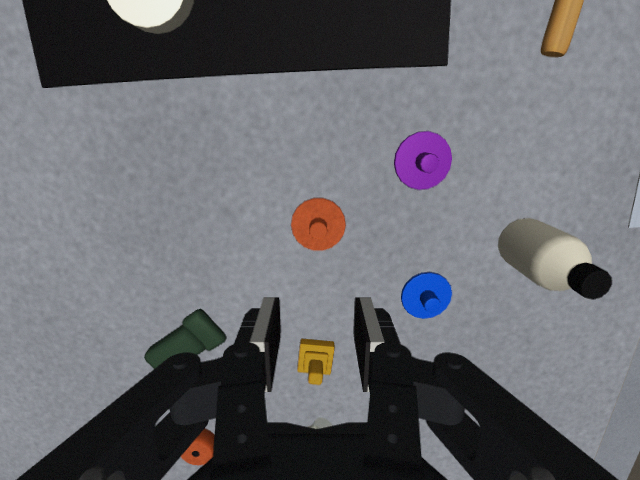

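View pics/s9.png

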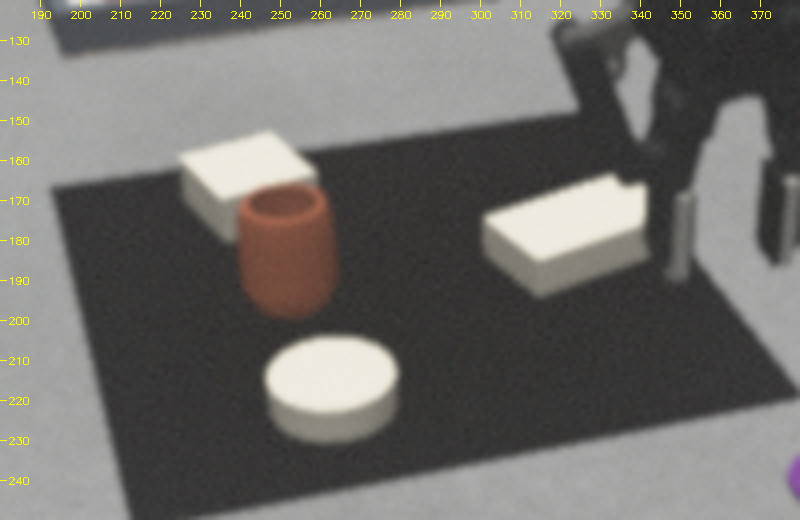

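```bash
python3 - <<'E'
from h import *
s=ld('w4.npy')
def m(uv,z): return np.round(pz('wrist',uv,z,s)*1000,1)[:2]
print(m((318.3,223.5),.011),m((318,229),.029))
print('jar scene/side',pz('side',(250.5,170.5),.064))
im=cv2.imread('pics/w4.png')[:,:,::-1]
save(im,'w4c.png',(280,190,360,400),3,10)
o=ld('w4.npy');t=o['eef_pos']
print('tip pred',[proj('wrist',t+o['eef_rot']@np.array([x,.017,z]),s) for x in(-.011,.011) for z in(-.02,-.025)])
E
```

```text
[599.  -94.3] [598.7 -94.2]
jar scene/side [0.46776346 0.19340423 0.064     ]
tip pred [array([350.4477688 , 329.87389342]), array([351.40427511, 335.77493711]), array([352.02721238, 288.80237929]), array([353.08182715, 293.7624844 ])]
```

View pics/w4c.png

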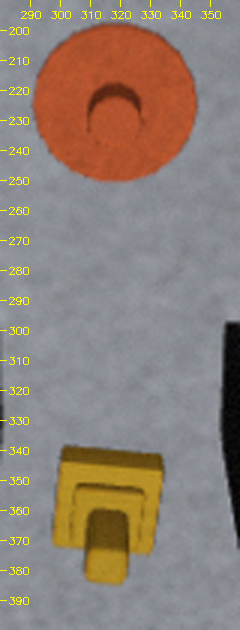

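```bash
python3 -m pendant '{"xyz":[[0,0.06,1],[0,0,1],[0,0,1],[0,0,1],[0,0,0.8],[0,0,0.33],[0,0,0],[0,0,0],[0,0,0],[0,0,0],[0,0,0]],"delta_rot":[[0,0,0],[0,0,0],[0,0,0],[0,0,0],[0,0,0],[0,0,0],[0,0,0],[0,0,0],[0,0,0],[0,0,0],[0,0,0]],"claw":[-0.2,-0.2,-0.2,-0.2,-0.2,-0.2,-0.2,-1,-1,-1,-1]}' 30;  python3 - <<'E'
from h import *
save(snapshot('side'),'s10.png',(300,200,420,290),6,10)
E
```

```text
t: 15.38
eef_pos: [0.6001, -0.0935, -0.0034]
eef_rot: [[0.0, 1.0, 0.002], [1.0, -0.0, 0.0], [0.0, 0.002, -1.0]]
ft_force: [0.1, 0.4, 6.5]
opening: 0.0139
```

View pics/s10.png

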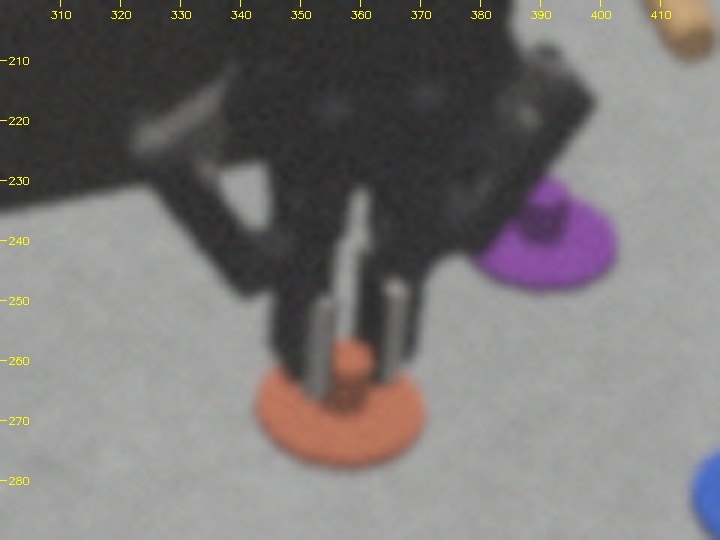

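```bash
python3 -m pendant '{"xyz":[[0,0,-0.5],[0,0,-1],[0,0,-1],[0,0,-1],[0,0,-1],[0.73,-0.4,0],[1,-0.5,0],[1,-0.5,0],[1,-0.5,0],[1,-0.5,0],[1,-0.5,0],[1,-0.5,0],[1,-0.5,0],[1,-0.5,0],[1,0,0],[0,0,0],[0,0,0],[0,0,0]],"delta_rot":[[0,0,0],[0,0,0],[0,0,0],[0,0,0],[0,0,0],[0,0,0],[0,0,0],[0,0,0],[0,0,0],[0,0,0],[0,0,0],[0,0,0],[0,0,0],[0,0,0],[0,0,0],[0,0,0],[0,0,0],[0,0,0]],"claw":[-1,-1,-1,-1,-1,-1,-1,-1,-1,-1,-1,-1,-1,-1,-1,-1,-1,-1]}';  python3 - <<'E'
from h import *
s=sensors.state()
np.save('w5.npy',dict(p=s['eef_pos'],R=s['eef_rot']),allow_pickle=True)
save(snapshot('wrist'),'w5.png')
save(snapshot('side'),'s11.png',(180,80,340,200),5,10)
save(snapshot('scene'),'s12.png',(340,130,500,250),5,10)
E
```

```text
t: 17.68
eef_pos: [0.4677, 0.1972, 0.1309]
eef_rot: [[0.002, 1.0, 0.0], [1.0, -0.002, -0.0], [-0.0, 0.0, -1.0]]
ft_force: [-0.5, 0.4, -0.4]
opening: 0.0141
```

View pics/w5.png

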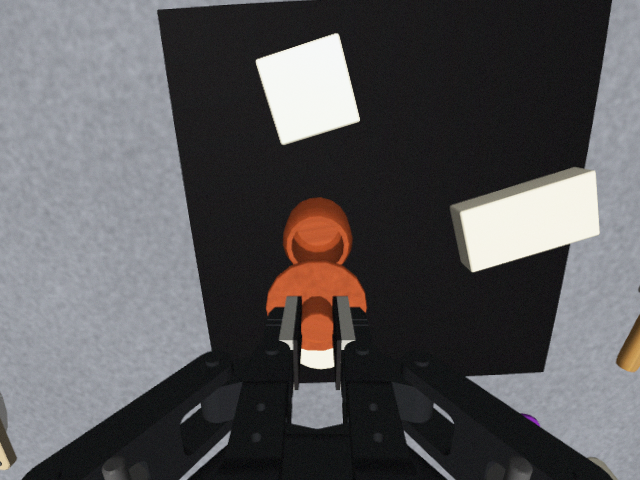

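View pics/s11.png

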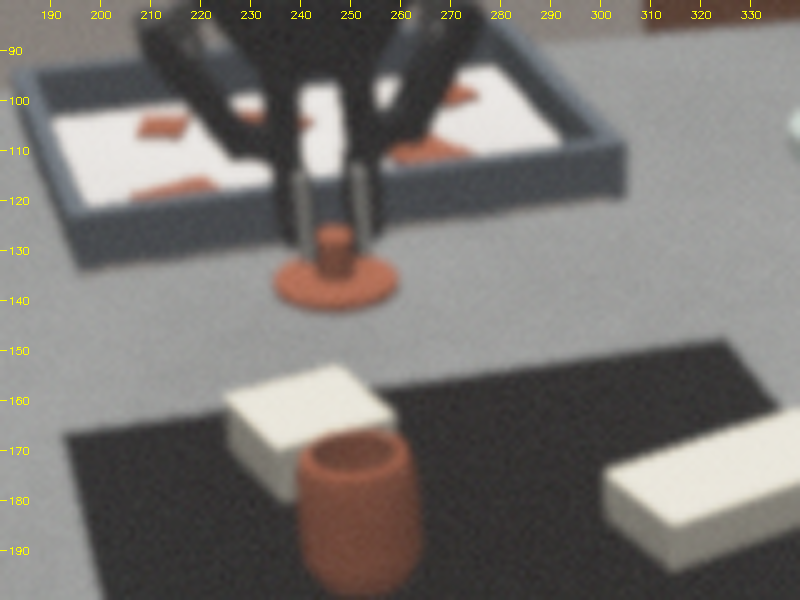

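View pics/s12.png

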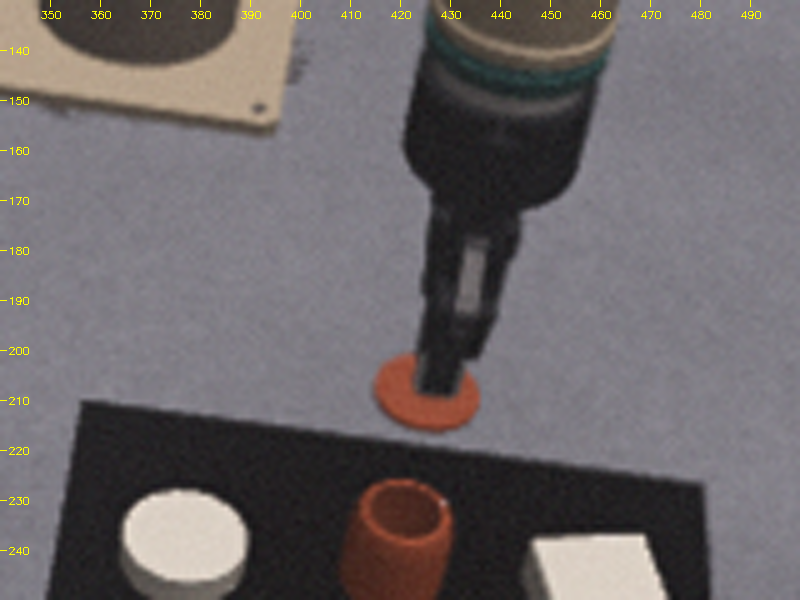

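```bash
python3 - <<'E'
from h import *
s=ld('w5.npy')
im=cv2.imread('pics/w5.png')[:,:,::-1];save(im,'w5c.png',(250,180,390,380),3,10)
zd=s['eef_pos'][2]+.0034+.009
print('lid',pz('scene',(425.4,208.2),zd)[:2],pz('side',(247.4,136.3),zd)[:2])
print('jar',pz('scene',(420.9,232),.064)[:2],pz('side',(251.2,170.8),.064)[:2])
E
```

```text
lid [0.46722288 0.19514215] [0.46760731 0.18895673]
jar [0.46808026 0.19803486] [0.46896004 0.1917539 ]
```

View pics/w5c.png

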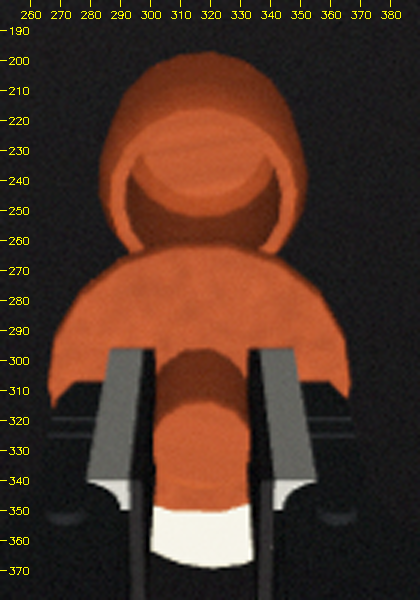

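```bash
python3 -m pendant '{"xyz":[[0.1,0.03,0],[0,0,0.8],[0,0,0.7],[0,0,0.5],[0,0,0.2],[0,0,0.15],[0,0,0.1],[0,0,0],[0,0,0]],"delta_rot":[[0,0,0],[0,0,0],[0,0,0],[0,0,0],[0,0,0],[0,0,0],[0,0,0],[0,0,0],[0,0,0]],"claw":[-1,-1,-1,-1,-1,-1,-1,-1,-1]}'
```

```text
t: 18.95
eef_pos: [0.4685, 0.2016, 0.0574]
eef_rot: [[0.0, 1.0, 0.0], [1.0, -0.0, 0.0], [0.0, 0.0, -1.0]]
ft_force: [-0.0, 0.3, -0.2]
opening: 0.0139
```

```bash
python3 -m pendant '{"xyz":[[-0.04,0,0.07],[0,0,0.03],[0,0,0]],"delta_rot":[[0,0,0],[0,0,0],[0,0,0]],"claw":[-1,-1,-1]}'; python3 - <<'E'
from h import *
save(snapshot('side'),'s13.png',(180,80,340,200),5,10)
save(snapshot('scene'),'s14.png',(340,130,500,250),5,10)
E
```

```text
t: 19.32
eef_pos: [0.4688, 0.2002, 0.0545]
eef_rot: [[0.001, 1.0, 0.001], [1.0, -0.001, 0.0], [0.0, 0.001, -1.0]]
ft_force: [0.3, -1.1, 3.2]
opening: 0.014
```

View pics/s13.png

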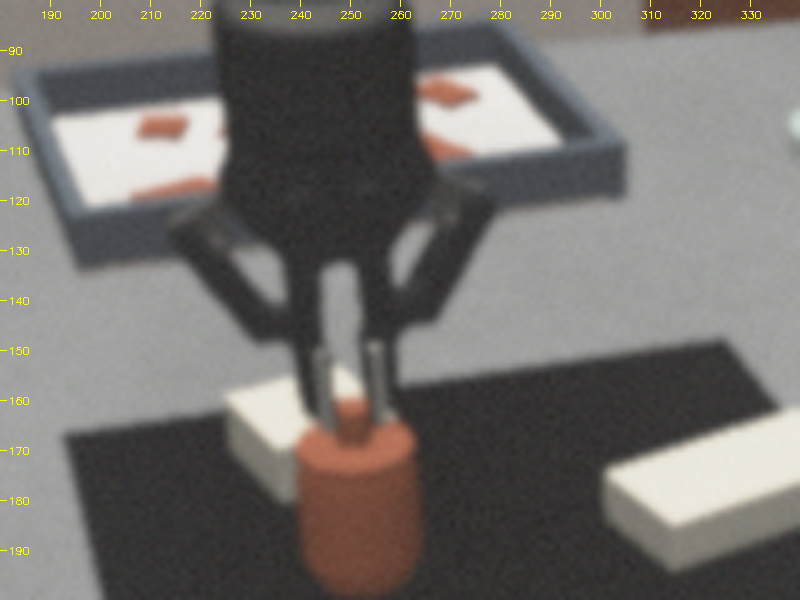

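View pics/s14.png

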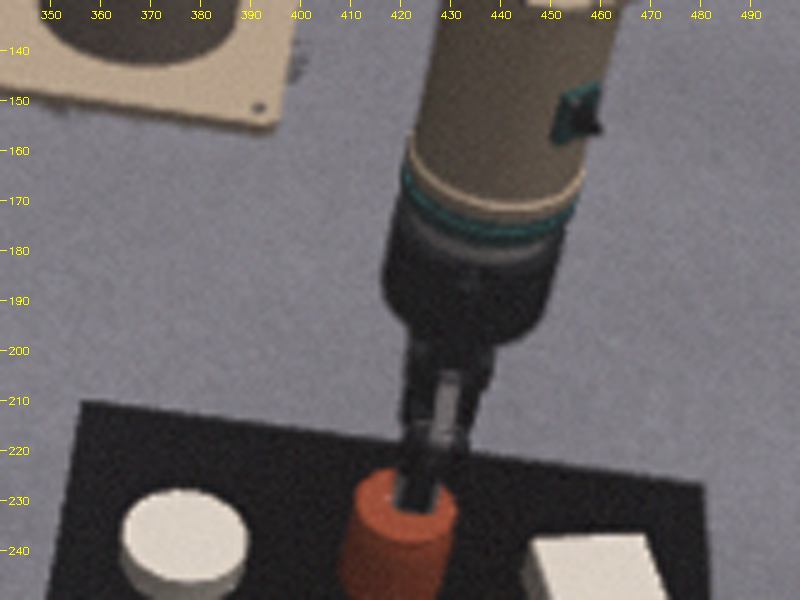

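```bash
python3 -m pendant '{"xyz":[[0,0,0],[0,0,0],[0,0,0],[0,0,-0.6],[0,0,-1],[0,0,-1],[0,0,-1],[0,0,0],[0,0,0]],"delta_rot":[[0,0,0],[0,0,0],[0,0,0],[0,0,0],[0,0,0],[0,0,0],[0,0,0],[0,0,0],[0,0,0]],"claw":[-0.2,-0.2,-0.2,-0.2,-0.2,0,0.5,1,1]}'; python3 - <<'E'
from h import *
for p in [(172,224),(183,221.5),(203,246),(197,250),(163,232),(187,255)]: print(p,pz('scene',p,.02)[:2].round(3))
save(snapshot('scene'),'s15.png',(340,130,500,250),5,10)
E
```

```text
t: 20.55
eef_pos: [0.4677, 0.2004, 0.1615]
eef_rot: [[0.0, 1.0, -0.001], [1.0, -0.0, -0.0], [-0.0, -0.001, -1.0]]
ft_force: [-0.4, 0.0, -0.4]
opening: 0.0854
(172, 224) [ 0.543 -0.436]
(183, 221.5) [ 0.528 -0.411]
(203, 246) [ 0.597 -0.327]
(197, 250) [ 0.613 -0.336]
(163, 232) [ 0.575 -0.447]
(187, 255) [ 0.634 -0.354]
```

View pics/s15.png

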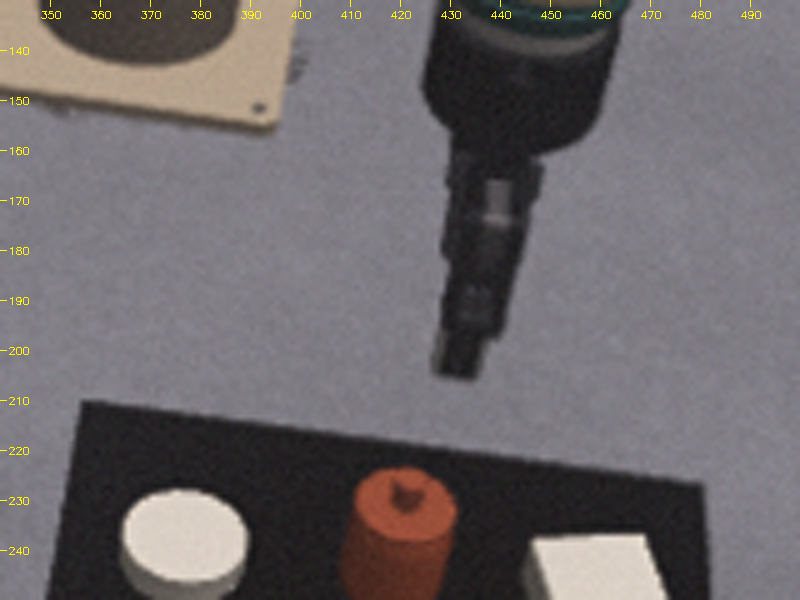

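```bash
python3 -m pendant '{"xyz":[[-0.8,-0.02,0],[-1,-0.02,0],[-1,-0.02,0],[-1,-0.02,0],[-1,-0.02,0],[-1,-0.02,0],[-1,-0.02,0],[-1,-0.02,0],[-1,-0.02,0],[-1,-0.02,0],[-1,-0.02,0],[-1,-0.02,0],[-1,-0.02,0],[-1,-0.02,0],[-1,-0.02,0],[-1,-0.02,0],[-1,-0.02,0],[-1,-0.02,0],[-1,0,0],[0,0,0]],"delta_rot":[[0,0,0],[0,0,0],[0,0,0],[0,0,0],[0,0,0],[0,0,0],[0,0,0],[0,0,0],[0,0,0],[0,0,0],[0,0,0],[0,0,0],[0,0,0],[0,0,0],[0,0,0],[0,0,0],[0,0,0],[0,0,0],[0,0,0],[0,0,0]],"claw":[0.5,0.5,0.5,0.5,0.5,0.5,0.5,0.5,0.5,0.5,0.5,0.5,0.5,0.5,0.5,0.5,0.5,0.5,0.5,0.5]}';  python3 - <<'E'
from h import *
s=sensors.state();print(s['joints'])
np.save('w6.npy',dict(p=s['eef_pos'],R=s['eef_rot']),allow_pickle=True)
save(snapshot('wrist'),'w6.png')
E
```

```text
t: 23.1
eef_pos: [0.4558, -0.3662, 0.1609]
eef_rot: [[0.004, 1.0, -0.002], [1.0, -0.004, -0.001], [-0.001, -0.002, -1.0]]
ft_force: [-0.3, 0.3, -0.5]
opening: 0.0637
[ 15.59540201  37.6484885   33.01835822 101.13661588 -25.98755989
  49.05809564  60.31548645]
```

View pics/w6.png

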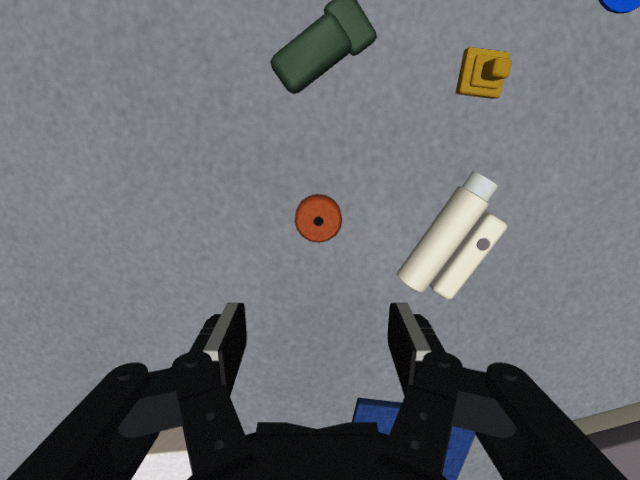

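```bash
python3 - <<'E'
from h import *
s=ld('w6.npy')
def m(uv,z): return np.round(pz('wrist',uv,z,s)*1000,1)[:2]
print('whorl',m((318.5,221),.02), 'micro',m((398,275),.01),m((420,290),.01))
im=cv2.imread('pics/w6.png')[:,:,::-1];save(im,'w6c.png',(260,0,400,100),5,10);save(im,'w6d.png',(440,30,530,110),6,10)
E
```

```text
whorl [ 457.8 -366.5] micro [ 536.5 -424.8] [ 560.  -441.4]
```

View pics/w6c.png

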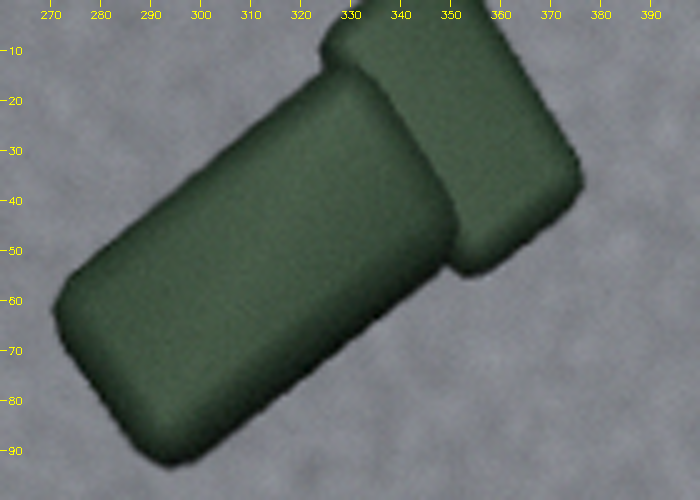

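View pics/w6d.png

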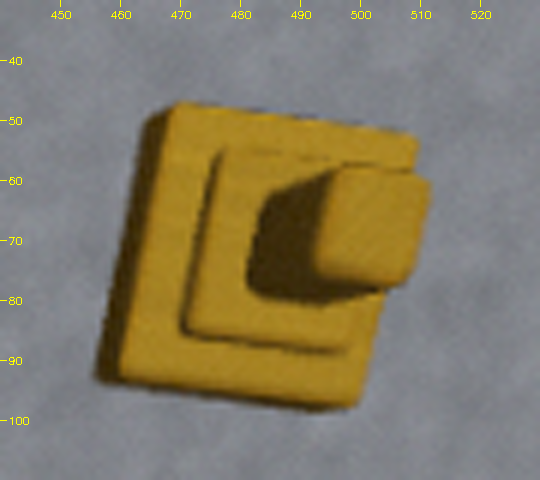

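```bash
python3 - <<'E'
from h import *
s=ld('w6.npy')
def m(uv,z): return np.round(pz('wrist',uv,z,s)*1000,1)[:2]
def ang(a,b): d=b-a;return np.degrees(np.arctan2(d[1],d[0]))
print('axe ang',ang(m((276,53),.008),m((324,15),.008)),ang(m((300,90),.008),m((349,52),.008)))
print('edges',m((300,71),.022), m((271,62),.008),m((293,93),.008),'blade low corner',m((376.5,37),.011))
print('mid edges',m((300,34),.008),m((325,70.6),.008))
print('seal',m((502,68),.042),ang(m((470,47),.012),m((509,52.5),.012)),ang(m((460,93),.012),m((470,47),.012)))
# tips z
for uv,x,y in [((290,279.5),.477,-.1036),((354,265.5),.588,-.0955)]:
    o,d=ray('side',uv);
    t=(y-o[1])/d[1];print((o+d*t).round(4))
E
```

```text
axe ang 35.10897008787704 35.564302222917235
edges [ 443.3 -242.1] [ 418.7 -233.2] [ 436.4 -257.4] blade low corner [ 504.8 -215.4]
mid edges [ 443.1 -212.5] [ 463.4 -240. ]
seal [ 595.6 -241.9] -6.054191894114834 83.03530720471919
[ 0.4798 -0.1036  0.0175]
[ 0.596  -0.0955  0.0131]
```

```bash
python3 -m pendant '{"xyz":[[0.03,0.07,1],[0,0,1],[0,0,1],[0,0,1],[0,0,1],[0,0,0.6],[0,0,0.2],[0,0,0],[0,0,0]],"delta_rot":[[0,0,0],[0,0,0],[0,0,0],[0,0,0],[0,0,0],[0,0,0],[0,0,0],[0,0,0],[0,0,0]],"claw":[0.4,0.4,0.4,0.4,0.4,0.4,0.4,0.4,0.4]}' 30
```

```text
t: 24.28
eef_pos: [0.46, -0.3633, -0.011]
eef_rot: [[0.0, 1.0, 0.001], [1.0, -0.0, -0.001], [-0.001, 0.001, -1.0]]
ft_force: [-0.1, 0.1, 0.3]
opening: 0.0598
```

```bash
python3 -m pendant '{"xyz":[[-0.04,-0.06,0.17],[0,0,0],[0,0,0],[0,0,0],[0,0,0],[0,0,0]],"delta_rot":[[0,0,0],[0,0,0],[0,0,0],[0,0,0],[0,0,0],[0,0,0]],"claw":[0.4,0.4,-1,-1,-1,-1]}' 30
 python3 - <<'E'
from h import *
save(snapshot('side'),'s16.png',(250,350,400,470),5,10)
E
```

```text
t: 25.02
eef_pos: [0.4577, -0.3641, -0.0166]
eef_rot: [[0.0, 1.0, 0.0], [1.0, -0.0, 0.0], [0.0, 0.0, -1.0]]
ft_force: [-1.3, 0.7, 5.9]
opening: 0.0421
```

View pics/s16.png

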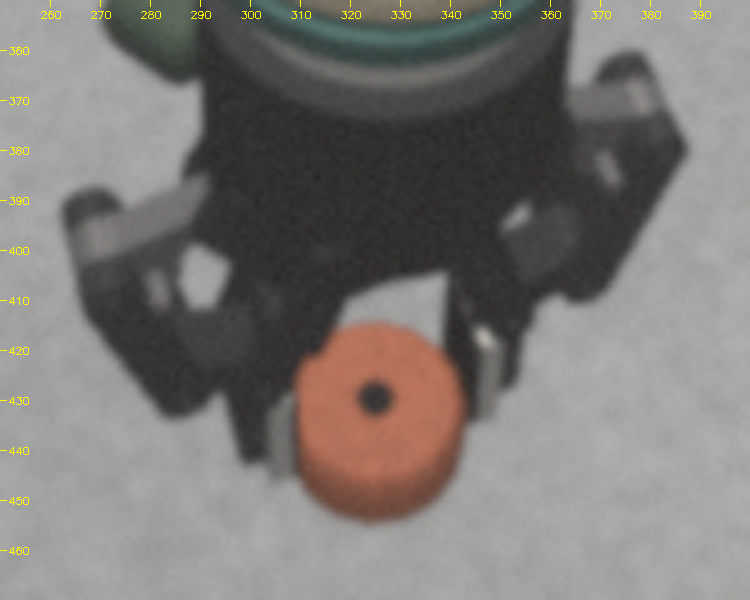

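```bash
python3 -m pendant '{"xyz":[[0,0,-0.5],[0,0,-1],[0,0,-1],[0.32,0,-1],[1,0.03,-0.5],[1,0.03,0],[1,0.03,0],[1,0.03,0],[1,0.03,0],[1,0.03,0],[1,0.03,0],[1,0.03,0],[1,0.03,0],[1,0.03,0],[1,0.03,0],[1,0.03,0],[1,0.03,0],[1,0.03,0],[1,0.03,0],[0,0,0]],"delta_rot":[[0,0,0],[0,0,0],[0,0,0],[0,0,0],[0,0,0],[0,0,0],[0,0,0],[0,0,0],[0,0,0],[0,0,0],[0,0,0],[0,0,0],[0,0,0],[0,0,0],[0,0,0],[0,0,0],[0,0,0],[0,0,0],[0,0,0],[0,0,0]],"claw":[-1,-1,-1,-1,-1,-1,-1,-1,-1,-1,-1,-1,-1,-1,-1,-1,-1,-1,-1,-1]}';python3 -m pendant '{"xyz":[[0,0,0]],"delta_rot":[[0,0,0]],"claw":[-1]}';  python3 - <<'E'
from h import *
s=sensors.state()
np.save('w7.npy',dict(p=s['eef_pos'],R=s['eef_rot']),allow_pickle=True)
save(snapshot('wrist'),'w7.png')
save(snapshot('scene'),'s17.png',(320,130,480,260),5,10)
E
```

```text
t: 27.58
eef_pos: [0.4714, 0.0985, 0.1033]
eef_rot: [[-0.005, 1.0, 0.0], [1.0, 0.005, 0.001], [0.001, 0.0, -1.0]]
ft_force: [0.4, -0.9, -0.4]
opening: 0.0419
t: 27.7
eef_pos: [0.4715, 0.0951, 0.1034]
eef_rot: [[0.001, 1.0, 0.001], [1.0, -0.001, -0.0], [-0.0, 0.001, -1.0]]
ft_force: [-0.4, 0.0, -0.5]
opening: 0.0424
```

View pics/w7.png

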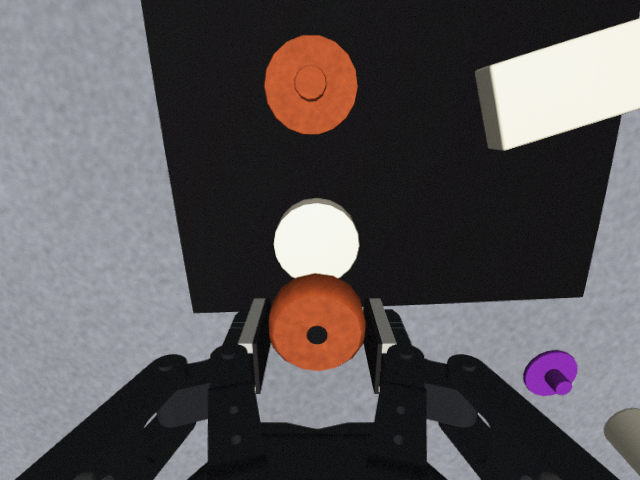

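View pics/s17.png

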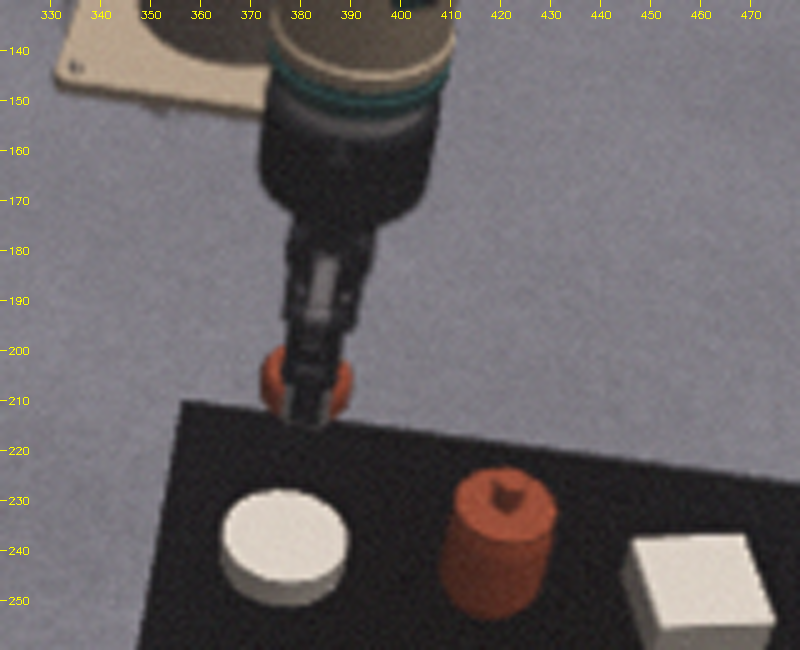

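```bash
python3 - <<'E'
from h import *
s=ld('w7.npy')
def m(uv,z): return np.round(pz('wrist',uv,z,s)*1000,1)[:2]
print('whorl',m((317,334.5),.14),'round',m((316.5,244),.024),m((274.3,243),.024),m((359,243),.024),'lid',m((311,84.5),.069),'knob',m((310.5,83),.087))
print('s17 round',pz('scene',(377,236.8),.024))
E
```

```text
whorl [472.3  92.5] round [472.   93.9] [440.7  94.6] [503.6  94.6] lid [469.1 198.5] knob [469.1 197.3]
s17 round [0.47093764 0.0932646  0.024     ]
```

```bash
python3 -m pendant '{"xyz":[[0,0,0.8],[0,0,0.9],[0,0,0.8],[0,0,0.4],[0,0,0.2],[0,0,0],[0,0,0]],"delta_rot":[[0,0,0],[0,0,0],[0,0,0],[0,0,0],[0,0,0],[0,0,0],[0,0,0]],"claw":[-1,-1,-1,-1,-1,-1,-1]}'
```

```text
t: 28.68
eef_pos: [0.4719, 0.0956, 0.0106]
eef_rot: [[0.0, 1.0, 0.001], [1.0, -0.0, 0.0], [0.0, 0.001, -1.0]]
ft_force: [0.7, 0.2, -0.5]
opening: 0.0422
```

Lower to contact, release, rise; then travel to the seal.

```bash
python3 -m pendant '{"xyz":[[0,0,0.07],[0,0,0.04],[0,0,0]],"delta_rot":[[0,0,0],[0,0,0],[0,0,0]],"claw":[-1,-1,-1]}'; python3 -m pendant '{"xyz":[[0,0,0],[0,0,0],[0,0,0],[0,0,-0.5],[0,0,-1],[0,0,-1],[0,0,-1],[0,0,-1],[0,0,0]],"delta_rot":[[0,0,0],[0,0,0],[0,0,0],[0,0,0],[0,0,0],[0,0,0],[0,0,0],[0,0,0],[0,0,0]],"claw":[0.5,0.5,0.5,0.5,0.5,0.5,0.5,0.5,0.5]}'; python3 - <<'E'
from h import *
save(snapshot('scene'),'s18.png',(340,190,500,310),5,10)
E
```

```text
t: 29.05
eef_pos: [0.4716, 0.0958, 0.0074]
eef_rot: [[0.0, 1.0, 0.001], [1.0, -0.0, 0.001], [0.001, 0.001, -1.0]]
ft_force: [-1.5, 0.2, 7.1]
opening: 0.0422
t: 30.18
eef_pos: [0.4727, 0.0959, 0.1433]
eef_rot: [[0.0, 1.0, 0.004], [1.0, -0.0, 0.001], [0.001, 0.004, -1.0]]
ft_force: [0.7, 0.3, -0.6]
opening: 0.0644
```

View pics/s18.png

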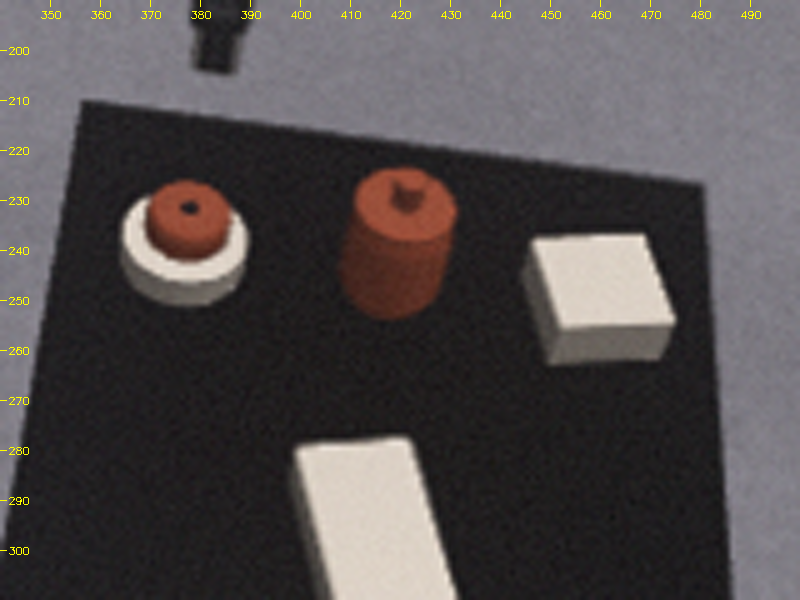

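```bash
python3 -m pendant '{"xyz":[[-0.9,0.3,0],[-1,0.38,0],[-1,0.38,0],[-1,0.38,0],[-1,0.38,0],[-1,0.38,0],[-1,0.38,0],[-1,0.38,0],[-1,0.38,0],[-1,0.38,0],[-1,0.38,0],[-0.27,0,0],[0,0,0],[0,0,0],[0,0,0]],"delta_rot":[[0,0,0],[0,0,0],[0,0,0],[0,0,0],[0,0,0],[0,0,0],[0,0,0],[0,0,0],[0,0,0],[0,0,0],[0,0,0],[0,0,0],[0,0,0.8],[0,0,0],[0,0,0]],"claw":[0.2,0,-0.2,-0.2,-0.2,-0.2,-0.2,-0.2,-0.2,-0.2,-0.2,-0.2,-0.2,-0.2,-0.2]}';  python3 - <<'E'
from h import *
s=sensors.state()
np.save('w8.npy',dict(p=s['eef_pos'],R=s['eef_rot']),allow_pickle=True)
im=snapshot('wrist');save(im,'w8.png')
save(im,'w8c.png',(250,170,390,270),5,10)
E
```

```text
t: 32.1
eef_pos: [0.5939, -0.2384, 0.1411]
eef_rot: [[0.109, 0.994, -0.001], [0.994, -0.109, 0.001], [0.001, -0.001, -1.0]]
ft_force: [-0.9, 1.0, -0.3]
opening: 0.0339
```

View pics/w8.png

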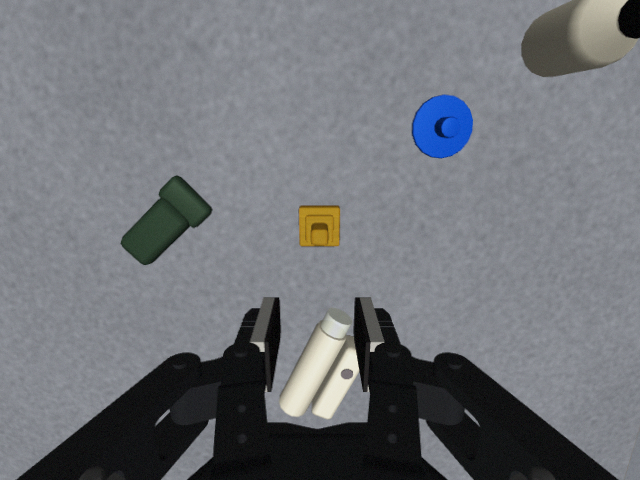

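View pics/w8c.png

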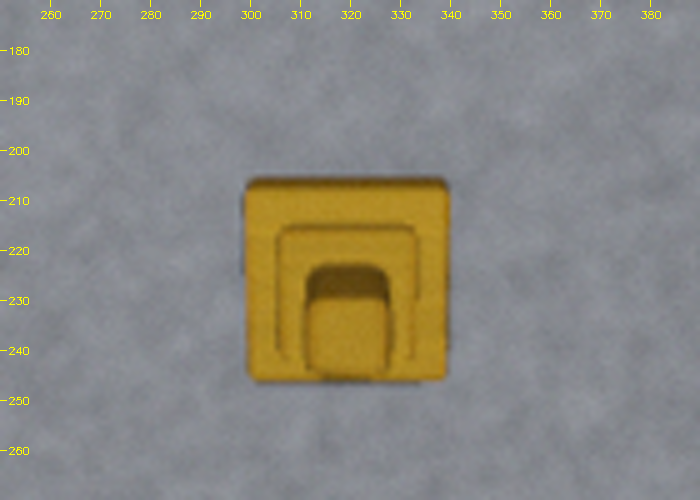

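```bash
python3 - <<'E'
from h import *
s=ld('w8.npy')
P=pz('wrist',(319.5,237.5),.042,s);Q=pz('wrist',(319.5,226.5),.012,s);print(P,Q,s['eef_rot'].T@(P-s['eef_pos']))
E
python3 -m pendant '{"xyz":[[0,0.03,1],[0,0,1],[0,0,1],[0,0,0.9],[0,0,0.5],[0,0,0.15],[0,0,0],[0,0,0]],"delta_rot":[[0,0,0],[0,0,0],[0,0,0],[0,0,0],[0,0,0],[0,0,0],[0,0,0],[0,0,0]],"claw":[-0.2,-0.2,-0.2,-0.2,-0.2,-0.2,-0.2,-0.2]}'
```

```text
[ 0.59631451 -0.24100931  0.042     ] [ 0.59653763 -0.24052567  0.012     ] [-0.0024252   0.0028117   0.09908188]
t: 33.15
eef_pos: [0.5958, -0.2401, 0.0062]
eef_rot: [[0.112, 0.994, 0.002], [0.994, -0.112, -0.001], [-0.001, 0.002, -1.0]]
ft_force: [1.1, 0.1, -0.0]
opening: 0.0343
```

```bash
python3 -m pendant '{"xyz":[[0,0,0.05],[0,0,0],[0,0,0],[0,0,0],[0,0,0],[0,0,0]],"delta_rot":[[0,0,0],[0,0,0],[0,0,0],[0,0,0],[0,0,0],[0,0,0]],"claw":[-0.2,-1,-1,-1,-1,-1]}' 40;  python3 - <<'E'
from h import *
save(snapshot('side'),'s19.png',(330,260,450,350),6,10)
E
```

```text
t: 33.9
eef_pos: [0.5953, -0.2397, 0.004]
eef_rot: [[0.112, 0.994, 0.0], [0.994, -0.112, 0.0], [0.0, 0.0, -1.0]]
ft_force: [-0.3, 0.4, 3.1]
opening: 0.0128
```

View pics/s19.png

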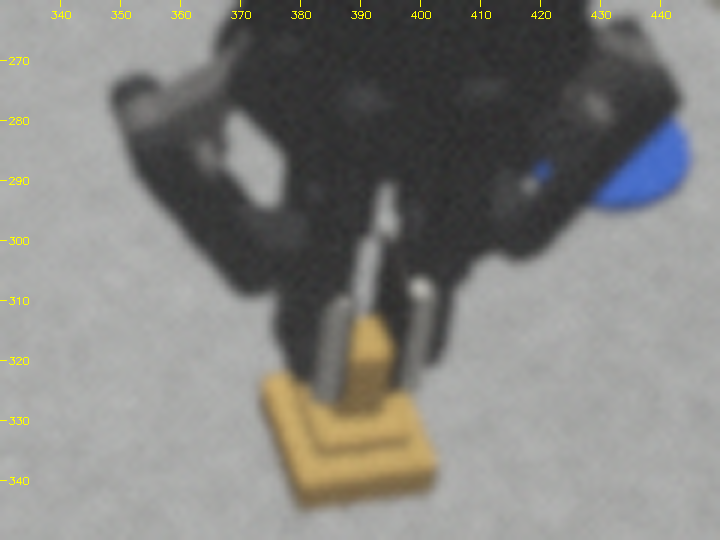

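```bash
python3 -m pendant '{"xyz":[[0,0,-0.5],[0,0,-1],[0,0,-1],[0,0,-1],[0,0,-0.7]],"delta_rot":[[0,0,0],[0,0,-0.4],[0,0,-0.4],[0,0,0],[0,0,0]],"claw":[-1,-1,-1,-1,-1]}'; python3 -m pendant '{"xyz":[[0.6,-0.2,0],[1,-0.25,0],[1,-0.25,0],[1,-0.25,0],[1,-0.25,0],[1,-0.25,0],[1,-0.25,0],[1,-0.25,0],[1,-0.25,0],[1,-0.25,0],[1,-0.25,0],[1,-0.25,0],[1,-0.25,0],[1,-0.25,0],[1,-0.25,0],[1,-0.25,0],[1,-0.25,0],[1,-0.2,0],[0.5,0,0],[0,0,0]],"delta_rot":[[0,0,0],[0,0,0],[0,0,0],[0,0,0],[0,0,0],[0,0,0],[0,0,0],[0,0,0],[0,0,0],[0,0,0],[0,0,0],[0,0,0],[0,0,0],[0,0,0],[0,0,0],[0,0,0],[0,0,0],[0,0,0],[0,0,0],[0,0,0]],"claw":[-1,-1,-1,-1,-1,-1,-1,-1,-1,-1,-1,-1,-1,-1,-1,-1,-1,-1,-1,-1]}';python3 -m pendant '{"xyz":[[0,0,0],[0,0,0]],"delta_rot":[[0,0,0],[0,0,0]],"claw":[-1,-1]}';  python3 - <<'E'
from h import *
s=sensors.state()
np.save('w9.npy',dict(p=s['eef_pos'],R=s['eef_rot']),allow_pickle=True)
save(snapshot('wrist'),'w9.png')
save(snapshot('scene'),'s20.png',(370,150,530,270),5,10)
E
```

```text
t: 34.58
eef_pos: [0.5952, -0.2401, 0.1316]
eef_rot: [[0.001, 1.0, 0.001], [1.0, -0.001, -0.001], [-0.001, 0.001, -1.0]]
ft_force: [0.3, 0.1, -2.2]
opening: 0.0128
t: 37.08
eef_pos: [0.4623, 0.3041, 0.1291]
eef_rot: [[-0.002, 1.0, -0.001], [1.0, 0.002, -0.001], [-0.001, -0.001, -1.0]]
ft_force: [0.8, -0.8, -1.6]
opening: 0.0126
t: 37.33
eef_pos: [0.4637, 0.3019, 0.1298]
eef_rot: [[0.003, 1.0, 0.0], [1.0, -0.003, -0.001], [-0.001, 0.0, -1.0]]
ft_force: [-0.2, -0.7, -1.5]
opening: 0.0129
```

View pics/w9.png

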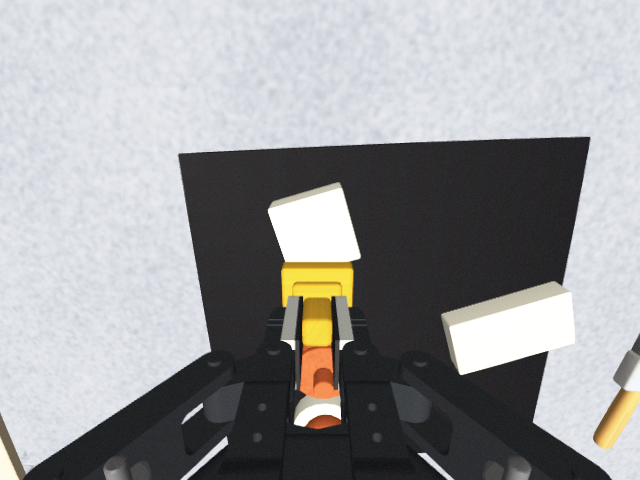

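View pics/s20.png

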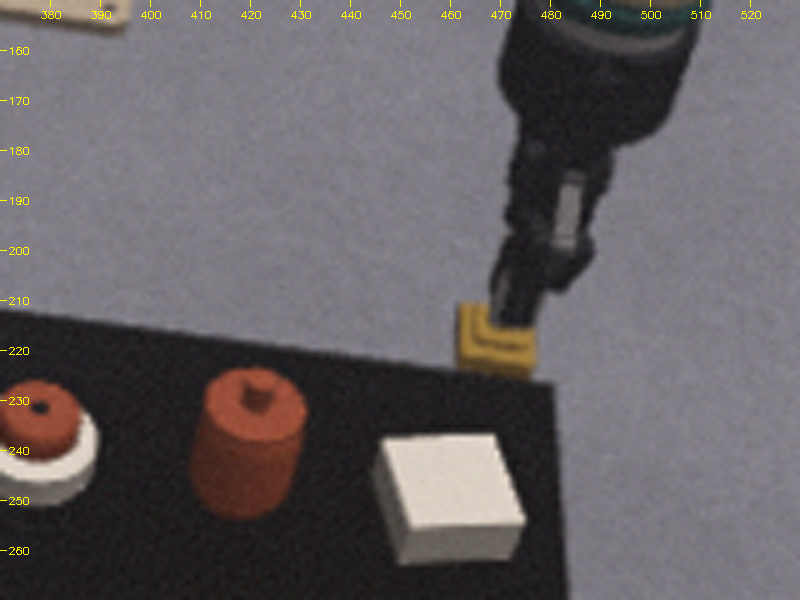

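```bash
python3 - <<'E'
from h import *
s=ld('w9.npy')
for c in [(.4645,.3007)]:
  print([proj('scene',(c[0]+.018*a,c[1]+.018*b,z)).round(1) for z in(.1258,.1378) for a,b in[(1,-1),(1,1),(-1,-1)]])
  print([proj('wrist',(c[0]+.018*a,c[1]+.018*b,.1378),s).round(1) for a,b in[(-1,1),(1,1)]])
E
```

```text
[array([460.9, 224.2]), array([476.2, 226.7]), array([461.1, 213.7]), array([462.1, 220.5]), array([477.5, 223.1]), array([462.3, 210. ])]
[array([280.2, 267.1]), array([353.7, 267. ])]
```

```bash
python3 -m pendant '{"xyz":[[0.02,-0.04,0.8],[0,0,0.9],[0,0,0.8],[0,0,0.4],[0,0,0.08],[0,0,0],[0,0,0]],"delta_rot":[[0,0,0],[0,0,0],[0,0,0],[0,0,0],[0,0,0],[0,0,0],[0,0,0]],"claw":[-1,-1,-1,-1,-1,-1,-1]}'
```

```text
t: 38.3
eef_pos: [0.4626, 0.3043, 0.0411]
eef_rot: [[0.0, 1.0, 0.001], [1.0, -0.0, 0.001], [0.001, 0.001, -1.0]]
ft_force: [-0.4, 0.3, -2.1]
opening: 0.0127
```

```bash
python3 -m pendant '{"xyz":[[0,0,0.07],[0,0,0.03],[0,0,0]],"delta_rot":[[0,0,0],[0,0,0],[0,0,0]],"claw":[-1,-1,-1]}'
```

```text
t: 38.67
eef_pos: [0.4624, 0.3043, 0.0379]
eef_rot: [[0.0, 1.0, 0.0], [1.0, -0.0, 0.001], [0.001, 0.0, -1.0]]
ft_force: [-1.3, 0.4, 4.7]
opening: 0.0128
```

```bash
python3 -m pendant '{"xyz":[[0,0,0],[0,0,0],[0,0,0],[0,0,-0.5],[0,0,-1],[0,0,-1],[0,0,-1],[0,0,0]],"delta_rot":[[0,0,0],[0,0,0],[0,0,0],[0,0,0],[0,0,0],[0,0,0],[0,0,0],[0,0,0]],"claw":[-0.3,-0.3,-0.3,-0.3,-0.3,-0.3,-0.3,-0.3]}'; python3 - <<'E'
from h import *
save(snapshot('scene'),'s21.png',(340,190,500,310),5,10)
E
python3 -m pendant '{"xyz":[[-0.44,-0.08,0],[-1,0,0],[-1,0,0],[-1,0,0],[-1,0,0],[-1,0,0],[-1,0,0],[-1,0,0],[-1,0,0],[-1,0,0],[-1,0,0],[-1,0,0],[-1,0,0],[-1,0,0],[-1,0,0],[-1,0,0],[-1,0,0],[-1,0,0],[0,0,0]],"delta_rot":[[0,0,0],[0,0,0],[0,0,0],[0,0,0],[0,0,0],[0,0,0],[0,0,0],[0,0,0],[0,0,0],[0,0,0],[0,0,0],[0,0,0],[0,0,0],[0,0,0],[0,0,0],[0,0,0],[0,0,0],[0,0,0],[0,0,0]],"claw":[0.2,0.2,0.2,0.2,0.2,0.2,0.2,0.2,0.2,0.2,0.2,0.2,0.2,0.2,0.2,0.2,0.2,0.2,0.2]}'
python3 -m pendant '{"xyz":[[0,0,0],[0,0,0],[0,0,0],[0,0,0],[0,0,0],[0,0,0],[0,0,0],[0,0,0],[0,0,0]],"delta_rot":[[0,0,1],[0,0,1],[0,0,1],[0,0,1],[0,0,1],[0,0,1],[0,0,0.84],[0,0,0],[0,0,0]],"claw":[0.2,0.2,0.2,0.2,0.2,0.2,0.2,0.2,0.2]}'
python3 - <<'E'
from h import *
s=sensors.state();print(s['joints'])
np.save('w10.npy',dict(p=s['eef_pos'],R=s['eef_rot']),allow_pickle=True)
im=snapshot('wrist');save(im,'w10.png')
save(im,'w10c.png',(240,150,400,290),5,10)
E
```

```text
t: 39.67
eef_pos: [0.4638, 0.3046, 0.1452]
eef_rot: [[0.0, 1.0, 0.004], [1.0, -0.0, 0.003], [0.003, 0.004, -1.0]]
ft_force: [-0.3, 0.3, 0.0]
opening: 0.03
t: 42.1
eef_pos: [0.4575, -0.2222, 0.1418]
eef_rot: [[0.005, 1.0, -0.002], [1.0, -0.005, -0.001], [-0.001, -0.002, -1.0]]
ft_force: [0.8, 0.4, -0.0]
opening: 0.0513
t: 43.22
eef_pos: [0.459, -0.2186, 0.1419]
eef_rot: [[0.815, 0.579, -0.001], [0.579, -0.815, 0.001], [-0.0, -0.001, -1.0]]
ft_force: [-0.5, -0.7, -0.6]
opening: 0.0513
[ -9.81864817  39.74031116  51.3087616  114.09573403 -42.76161132
  47.31433832  11.52310185]
```

View pics/s21.png

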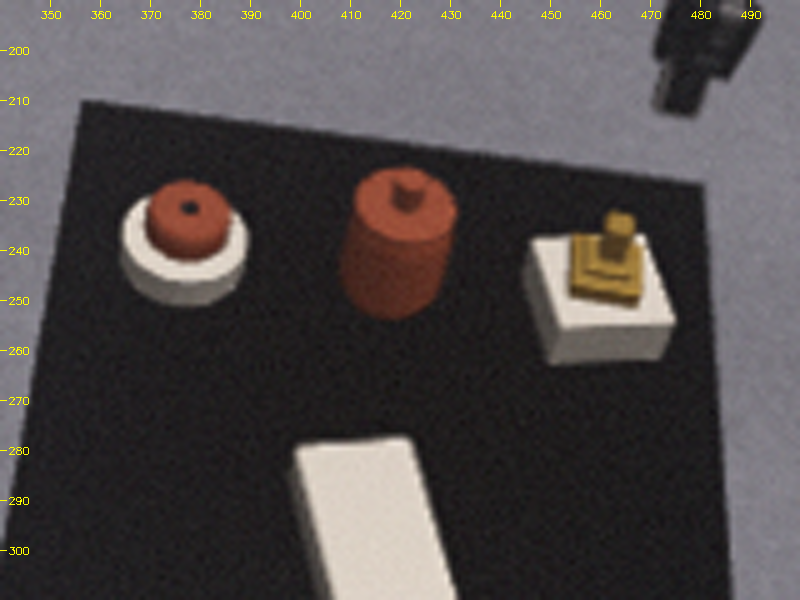

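View pics/w10c.png

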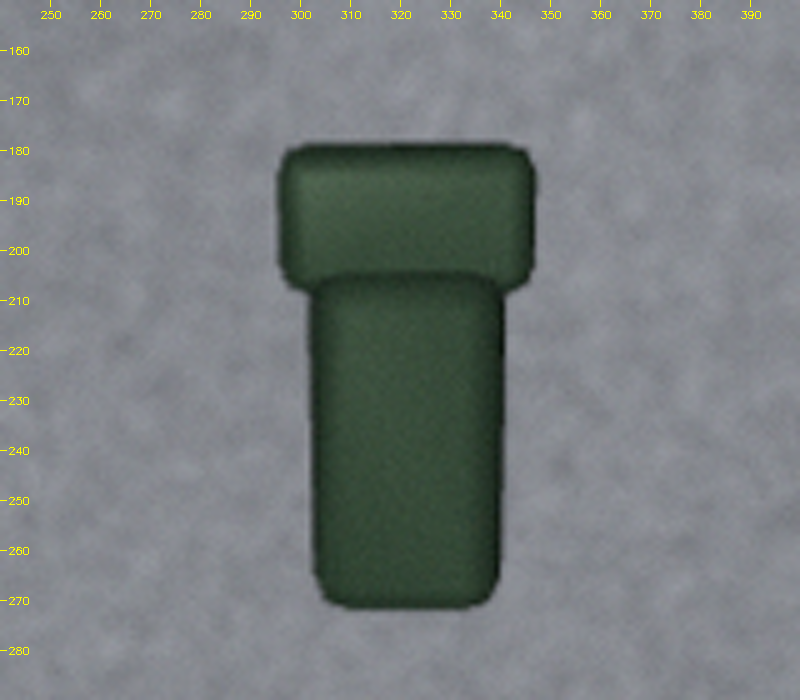

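```bash
python3 - <<'E'
from h import *
s=ld('w10.npy')
R=s['eef_rot'];p=s['eef_pos']
for uv,z in [((321,271),.010),((321.5,178.5),.010),((321,204.5),.022),((320.7,240),.02)]:
    P=pz('wrist',uv,z,s);print(P.round(4),(R.T@(P-p)*1000).round(1))
s=sensors.state()
print('seal',pz('scene',(464,234.5),.076)[:2],'whorl',pz('scene',(378,231.7),.044)[:2])
E
```

```text
[ 0.4243 -0.2482  0.01  ] [-45.4   4.2 131.9]
[ 0.4939 -0.1988  0.01  ] [ 39.9   4.2 131.9]
[ 0.4774 -0.2099  0.022 ] [ 20.1   3.8 119.9]
[ 0.4514 -0.2283  0.02  ] [-11.8   3.7 121.9]
seal [0.46396698 0.30152227] whorl [0.47199275 0.09387253]
```

```bash
python3 -m pendant '{"xyz":[[0,0.13,1],[0,0,1],[0,0,1],[0,0,1],[0,0,0.8],[0,0,0.4],[0,0,0],[0,0,0]],"delta_rot":[[0,0,0],[0,0,0],[0,0,0],[0,0,0],[0,0,0],[0,0,0],[0,0,0],[0,0,0]],"claw":[0.2,0.2,0.2,0.2,0.2,0.2,0.2,0.2]}'
```

```text
t: 44.28
eef_pos: [0.462, -0.2227, -0.0132]
eef_rot: [[0.816, 0.577, 0.001], [0.577, -0.816, -0.0], [0.0, 0.001, -1.0]]
ft_force: [0.4, 0.1, -1.0]
opening: 0.0511
```

```bash
python3 -m pendant '{"xyz":[[0,0,0.1],[0,0,0],[0,0,0],[0,0,0],[0,0,0],[0,0,0]],"delta_rot":[[0,0,0],[0,0,0],[0,0,0],[0,0,0],[0,0,0],[0,0,0]],"claw":[0.2,-1,-1,-1,-1,-1]}' 40;  python3 - <<'E'
from h import *
save(snapshot('side'),'s22.png',(240,290,360,380),6,10)
E
```

```text
t: 45.02
eef_pos: [0.462, -0.2224, -0.0163]
eef_rot: [[0.817, 0.577, 0.001], [0.577, -0.817, 0.0], [0.001, 0.0, -1.0]]
ft_force: [-0.7, 1.4, 5.5]
opening: 0.0332
```

View pics/s22.png

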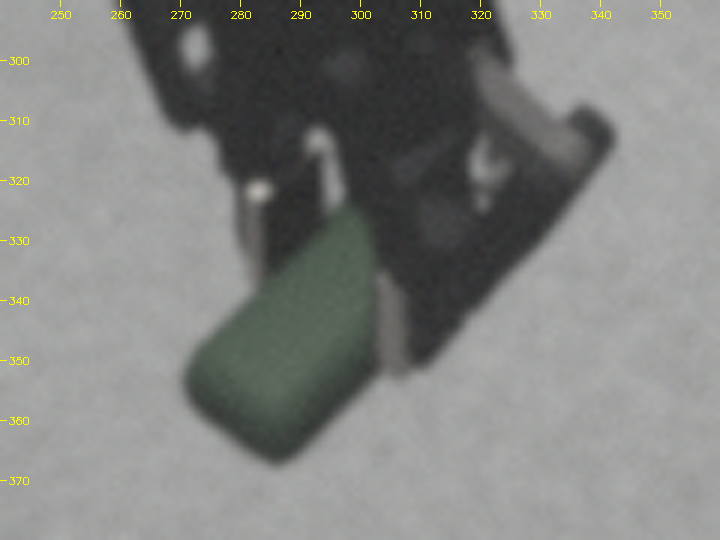

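```bash
python3 -m pendant '{"xyz":[[0,0,-0.5],[0,0,-1],[0,0,-1],[0,0,-1],[0,0,0]],"delta_rot":[[0,0,0],[0,0,0],[0,0,0],[0,0,0],[0,0,0]],"claw":[-1,-1,-1,-1,-1]}'; python3 -m pendant '{"xyz":[[0.2,-0.1,0],[1,-0.62,0],[1,-0.62,0],[1,-0.62,0],[1,-0.62,0],[1,-0.62,0],[1,-0.62,0],[1,-0.62,0],[1,-0.62,0],[1,-0.62,0],[1,-0.62,0],[1,-0.62,0],[1,-0.62,0],[1,-0.62,0],[0,0,0],[0,0,0],[0,0,0],[0,0,0],[0,0,0]],"delta_rot":[[0,0,0],[0,0,0],[0,0,0],[0,0,0],[0,0,0],[0,0,0],[0,0,0],[0,0,0],[0,0,0],[0,0,0],[0,0,0],[0,0,0],[0,0,0],[0,0,0],[0,0,0.8],[0,0,0.8],[0,0,0.56],[0,0,0],[0,0,0]],"claw":[-1,-1,-1,-1,-1,-1,-1,-1,-1,-1,-1,-1,-1,-1,-1,-1,-1,-1,-1]}';  python3 - <<'E'
from h import *
s=sensors.state()
np.save('w11.npy',dict(p=s['eef_pos'],R=s['eef_rot']),allow_pickle=True)
save(snapshot('wrist'),'w11.png')
save(snapshot('scene'),'s23.png',(340,200,500,320),5,10)
E
```

```text
t: 45.7
eef_pos: [0.4629, -0.2232, 0.0905]
eef_rot: [[0.816, 0.577, 0.004], [0.577, -0.816, -0.002], [0.002, 0.004, -1.0]]
ft_force: [0.8, 1.0, -0.7]
opening: 0.0331
t: 48.08
eef_pos: [0.6432, 0.2063, 0.0874]
eef_rot: [[0.951, 0.31, -0.002], [0.31, -0.951, -0.0], [-0.001, -0.0, -1.0]]
ft_force: [0.6, -0.1, -1.6]
opening: 0.033
```

View pics/w11.png

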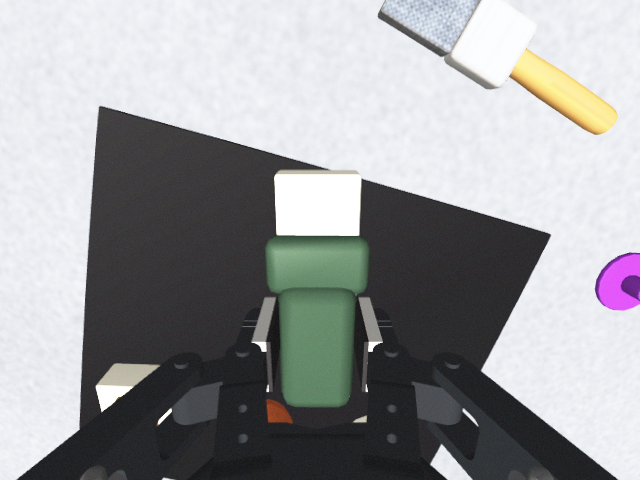

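View pics/s23.png

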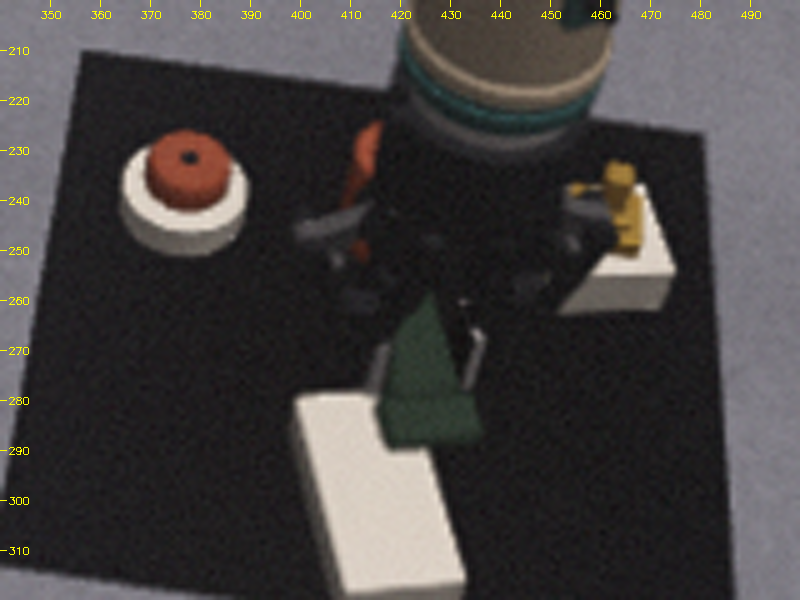

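```bash
python3 - <<'E'
from h import *
s=ld('w11.npy');R=s['eef_rot'];p=s['eef_pos'];a=p[2]+.0163
print(a)
for n,uv,z in [('blk far end',(318,177),.029),('blkL',(275,178),.029),('blkR',(361,178),.029),('blade end',(317.5,236),a+.011),('butt',(316.5,405.5),a+.016),('step',(317,289),a+.022)]:
    P=pz('wrist',uv,z,s);print(n,P.round(4),(R.T@(P-p)*1000).round(1))
print(R.T@(np.array([.6418,.2054,.029])-p)*1000)
E
```

```text
0.10365444442552664
blk far end [0.6925 0.2214 0.029 ] [51.7  0.9 58.3]
blkL [0.6834 0.2474 0.029 ] [ 51.1 -26.6  58.3]
blkR [0.7005 0.1951 0.029 ] [51.1 28.4 58.3]
blade end [0.681  0.218  0.1147] [ 39.5   0.6 -27.4]
butt [0.6002 0.192  0.1197] [-45.4   0.2 -32.2]
step [0.6629 0.2123 0.1257] [ 20.5   0.4 -38.3]
[-1.51486169  0.42876181 58.35663553]
```

```bash
python3 -m pendant '{"xyz":[[0,0,0.7],[0,0,0.8],[0,0,0.6],[0,0,0.3],[0,0,0],[0,0,0]],"delta_rot":[[0,0,0],[0,0,0],[0,0,0],[0,0,0],[0,0,0],[0,0,0]],"claw":[-1,-1,-1,-1,-1,-1]}'
```

```text
t: 48.92
eef_pos: [0.6444, 0.206, 0.017]
eef_rot: [[0.951, 0.309, 0.001], [0.309, -0.951, -0.0], [0.001, 0.0, -1.0]]
ft_force: [0.0, -0.7, -0.8]
opening: 0.033
```

```bash
python3 -m pendant '{"xyz":[[0,0,0.08],[0,0,0.06],[0,0,0]],"delta_rot":[[0,0,0],[0,0,0],[0,0,0]],"claw":[-1,-1,-1]}'
```

```text
t: 49.3
eef_pos: [0.6441, 0.2063, 0.0128]
eef_rot: [[0.951, 0.309, 0.001], [0.309, -0.951, 0.001], [0.001, -0.0, -1.0]]
ft_force: [-0.5, 1.0, 3.4]
opening: 0.0328
```

Contact at the predicted height. Release, rise, and back away for a final look.

```bash
python3 -m pendant '{"xyz":[[0,0,0],[0,0,0],[0,0,0],[0,0,-0.4],[0,0,-1],[0,0,-1],[0,0,-1],[0,0,-1],[0,0,-1],[-1,0,0],[-1,0,0],[-1,0,0],[0,0,0],[0,0,0]],"delta_rot":[[0,0,0],[0,0,0],[0,0,0],[0,0,0],[0,0,0],[0,0,0],[0,0,0],[0,0,0],[0,0,0],[0,0,0],[0,0,0],[0,0,0],[0,0,0],[0,0,0]],"claw":[0.3,0.3,0.3,0.3,0.3,0.3,0.3,0.3,0.3,0.3,0.3,0.3,0.3,0.3]}';  python3 - <<'E'
from h import *
s=sensors.state()
np.save('w12.npy',dict(p=s['eef_pos'],R=s['eef_rot']),allow_pickle=True)
save(snapshot('wrist'),'w12.png')
save(snapshot('scene'),'s24.png',(340,200,500,330),5,10)
save(snapshot('side'),'s25.png',(180,120,380,250),4,10)
E
```

```text
t: 51.05
eef_pos: [0.5591, 0.1787, 0.1748]
eef_rot: [[0.951, 0.309, 0.002], [0.309, -0.951, 0.001], [0.002, -0.0, -1.0]]
ft_force: [0.2, 0.6, 0.4]
opening: 0.0557
```

View pics/w12.png

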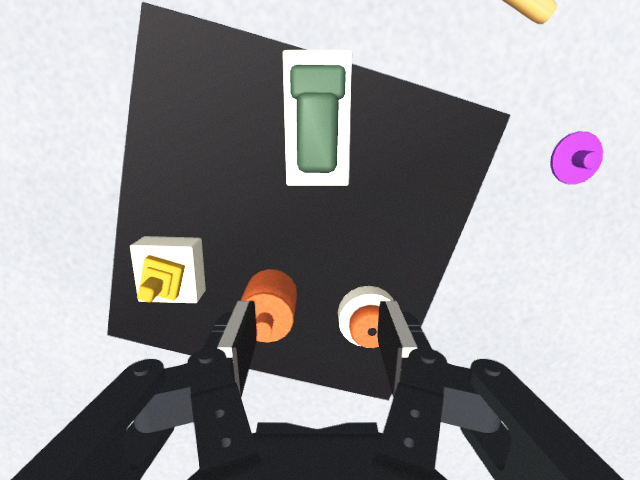

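View pics/s24.png

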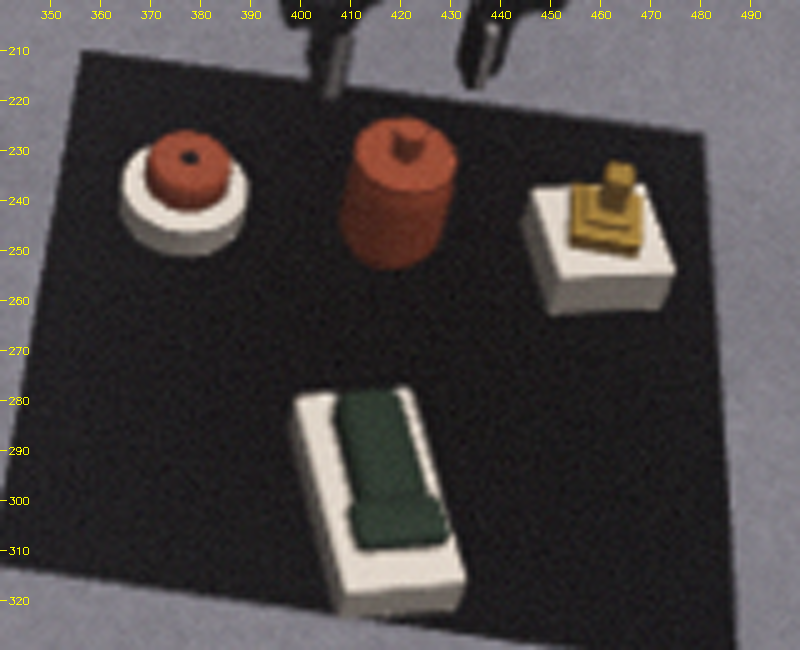

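View pics/s25.png

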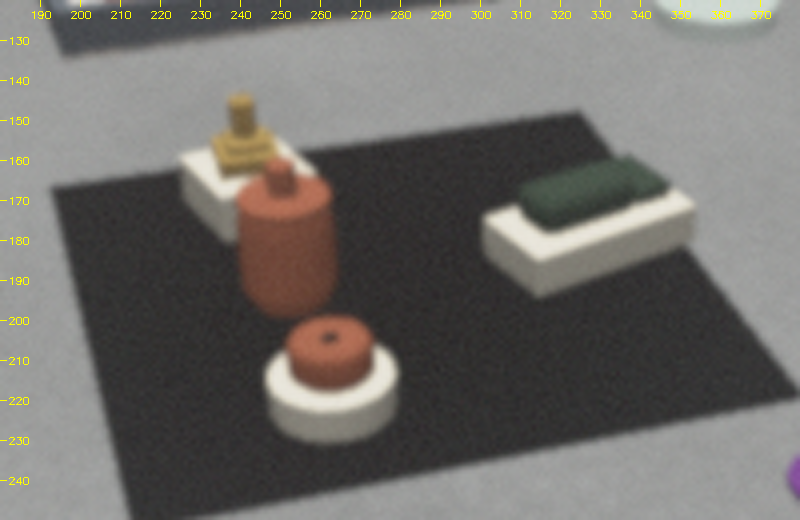

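```bash
python3 - <<'E'
from h import *
s=ld('w12.npy')
def m(uv,z): return np.round(pz('wrist',uv,z,s)*1000,1)[:2]
c=np.array([m(u,.004) for u in [(143,3),(509,115),(108,334),(388,399)]]);print(c,c.mean(0))
b=np.array([m(u,.029) for u in [(283,50),(352,50),(287,185),(348,185)]]);print('long',b.mean(0))
print('axe',(m((318,66),.041)+m((317,172),.041))/2)
print('seal',m((147.5,289),.076),'whorl',m((372,331.5),.044),'lid knob',m((265,324),.087))
print('jar foot scene: body bottom', proj('scene',(.4685,.198,.004)))
E
```

```text
[[688.4 376. ]
 [703.   39.5]
 [351.4 361.8]
 [366.3  24.9]] [527.275 200.55 ]
long [641.85 205.05]
axe [641.55 205.  ]
seal [469.2 300.5] whorl [471.9  93. ] lid knob [475.1 196.8]
jar foot scene: body bottom [416.87792092 248.30888329]
```

```bash
python3 - <<'E'
from h import *
im=cv2.imread('pics/w12.png')[:,:,::-1];save(im,'w12c.png',(120,220,320,360),4,10)
E
```

```text
(no output)
```

View pics/w12c.png

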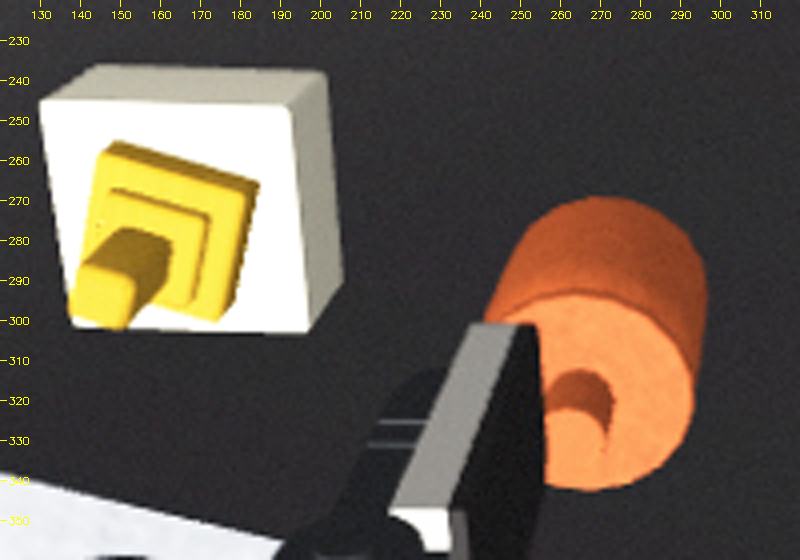

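```bash
python3 - <<'E'
from h import *
s=ld('w12.npy')
def m(uv,z): return np.round(pz('wrist',uv,z,s)*1000,1)[:2]
print('seal handle',m((144.5,294.5),.076),'foot corners',m((146.5,257.5),.046),m((174,300),.046),m((184,266.5),.046))
print('block',np.mean([m(u,.034) for u in[(130,245),(192.5,246),(139,301),(197,303)]],0))
print('knob',m((262,331),.087))
E
```

```text
seal handle [463.2 302.1] foot corners [481.6 317.3] [446.5 285.1] [483.7 282.5]
block [463.1   302.175]
knob [467.7 197.4]
```

```bash
python3 - <<'E'
from h import *
save(snapshot('scene'),'final.png')
from rig import sign_off
print(sign_off())
E
```

```text
the job is handed in; nothing more can be done
None
```

View pics/final.png

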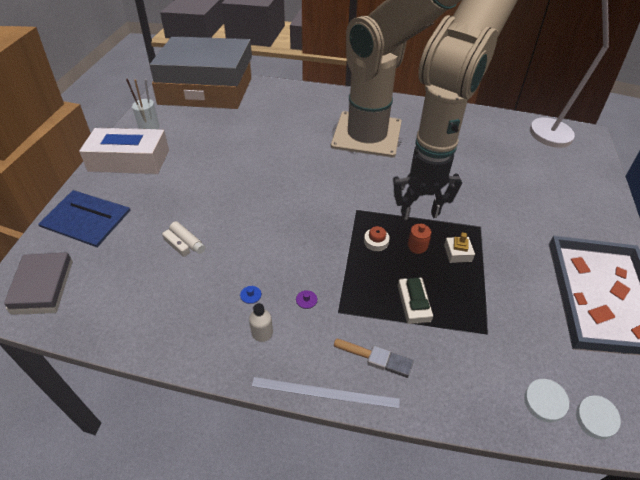

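I placed all five finds and handed the job in at about 51 s of the 138 s allowed. `sign_off` gave no verdict, so the checks below are my own.

**Final positions:** from the wrist and scene pictures, each find is within about 2 mm of its target. The axe-head lies lengthwise on the long block. The jar stands upright midway between the square and round blocks, with the lid's disc on its rim. The microscope and the blue and purple lids show no movement in the last scene picture, and the gripper was clear of everything.

**Failed or disagreeing checks:**
- **Finger length:** the fingertips sat roughly 16 to 32 mm behind the reported TCP, depending on the opening, not the stated 14 mm ahead of it. My first grasp closed on the jar's rim with no harm done. I then measured the tips in the pictures and lowered every later grasp to suit.
- **Side camera:** it read y about 6 mm low compared with the other two cameras around the board and blocks, so I used the scene and wrist cameras.
- **Rough readings:** my first last-check readings of the seal (469 mm) and the lid's knob (475 mm) in x were too coarse. An enlarged crop put them at 463 and 468 mm, matching the earlier measurements.

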